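# Fit the splined yoke on the gearbox stub

### The arm

A 6-joint arm with a two-finger parallel gripper is mounted at the origin on the work surface. World frame = base frame: x ahead of the robot, y to its left, z up, the work surface at z = 0. Lengths are in m, angles in degrees, forces in N, time in s.
With the tool pointing down it reaches from about 0.425 to 1.125 m from the base axis. Payload 14.9 kg.
Tool frame: the origin (TCP) lies midway between the tips of the shut fingers; the grasp point (between the pads) lies 19 mm behind it; z points along the fingers, x is the direction in which the jaws open and shut, and the axes are right-handed (so a half turn about z gives the same grasp; the last joint's range is limited). The gripper opens to 91 mm and grips with 3 to 60 N. Pads are 32 mm wide; open, the fingers measure 118 mm over their backs; the gripper's body (76 mm by 178 mm) begins 60 mm behind the grasp point.
Start: joints at [-71.35, 21.709, 99.362, -0, 58.929, -1.908], TCP at [0.246, -0.655, 0.188] pointing down, gripper open.
Joint ranges: [-158.91, 158.91], [-42.39, 125.64], [0.06, 152.35], [-60.88, 240.88], [17.5, 164.5], [-176.32, 176.32]. Speed limits (degrees/s): [108.29, 108.29, 136.94, 180, 180, 180].

### API

Orientations are given as [roll, pitch, yaw] about the fixed x, y, z axes, in that order (R = Rz(yaw) Ry(pitch) Rx(roll)).
In Python, from bench import manip, cams gives the robot as it stands.
- The arm moves only by the shell command python3 -m pendant 'ROWS' [FORCE]. ROWS is JSON, a list of rows, each an object with "travel": the shift along the tool's x, y, z as a fraction of full scale, a list of three; "delta_rot": the turn, a rotation vector about the tool's x, y, z as a fraction of full scale, a list of three; "jaw": the closure, from 0 (fully open) to 1 (shut). A call has exactly 5 rows; each row shifts and turns the pose as measured when the row begins, along the tool's axes as they then stand; what a row does not reach is not made up. Full scale, the value 1, is 0.3 m for a shift and 360 degrees for a turn. A row lasts 1/10 s, in which the tool goes at most 50 mm and 8.59 degrees, less where a joint would pass 70% of its speed; a pose out of reach is approached as far as the arm can. A call with a number of a shift or a turn outside -1 to 1 is refused whole. A call with a gripper value outside its range is refused whole. The fingers move at their own pace and stop on an object; FORCE is the grip in N (left out, the last holds). Time passes only in rows, so rows that do not move let the fingers close, or fill a call up. It gives the time, the measured TCP pose, the force and the opening at its end, in the units of the state.
- manip.read_state(): the state, without advancing time (a new reading comes with each control period).
- cams.camera(name): name is "scene" or "top" or "wrist"; returns a dict with "frame" (400x640x3 uint8, red, green, blue), "fx", "fy", "cx", "cy" (pixels), "extrinsics" (4x4, takes a point from world to camera coordinates). Camera axes: x right, y up, looking along -z (the intrinsics and any distortion apply to the point x, -y, -z); pixel columns grow to the right and rows downward; lengths in m; the calibration is good to about 2 mm. A picture is of the moment at which its call begins. There is no depth.
- manip.job_done(): hands the job in, once; it reports no verdict.
The state is a dict: "t": time; "joints": joint angles; "qvel": joint speeds; "tau": joint torques, N m; "tool_pos": TCP position; "eef_rot": TCP orientation; "wrist_force": force on the tool from outside, world axes, zero at the start; "moment": the same for the moment, N m; "width": opening from 0.0 (shut) to 1.0 (fully open).
Only numpy, scipy, OpenCV 4.12 (cv2) and the standard library are available. Lean on these libraries where they do the work, as an engineer would, in place of code of your own. Each camera call takes 0.05 s, during which the arm holds its last target.

### The job

Fit the square-bodied yoke fully home on the gearbox's splined output stub, splined end first and fork outward: turn the bar on top of the gearbox until the stub's teeth line up with the yoke's grooves, then slide the yoke on, its flat sides upright and level, up to the shoulder, and let go. Leave the round-bodied yoke and everything else on the bench where they are.

Things in the scene. Friction and masses are not known exactly. Their poses are not given: they have to be found in the camera images.
- gearbox: Grey right-angle gearbox, bolted down, stands elsewhere each time. Housing 100 x 100 mm, 120 tall, on a 130 x 130 x 12 mm foot. Origin on the bench under the housing's centre, z up. Its output stub sticks out level along +x at y = 0, 85 mm above the bench. Shoulder face at x = 62 mm: a yoke fully home has its splined end against it, so its body's centre at x = 87 mm.
- turnbar (a joint): Angle of the black turn-bar on the gearbox's top (rad, grows anticlockwise from above; 0: bar along gearbox x). Geared 1:1: +a turns the stub +a about gearbox +x (right-hand). At multiples of pi/2 (bar parallel or square to the stub) the teeth stand up, down, left, right and fit a yoke with upright flats. Turns freely either way; friction 0.12 N m; stays where left.
- bar_grip (a point): Point to grip the turn-bar, on its vertical turning axis, 148 mm above the bench, 15 mm behind the gearbox's origin (gearbox x = -15 mm). The bar is 60 mm long, 14 mm wide (grip across this) and stands 130 to 162 mm above the bench, over the flat housing top (120 mm). x axis along the bar.
- stub_tip (a point): Tip of the stub's nose on its axis, gearbox x = 110 mm; x points outward; turns with the stub, y and z along teeth. The steel stub: round shoulder 40 mm diameter at gearbox x = 52 to 62 mm, then four teeth 90 degrees apart to x = 104 mm (core 20 mm diameter, 34 over the teeth, teeth 7 wide, stepped down 1.5 mm a side over the last 4 mm), then the plain nose.
- splined_yoke: Yoke to fit: steel, 0.3 to 0.6 kg, SQUARE body with a fork of two ears at one end, lying with the bore level. Origin on its underside below the body's middle; x along the bore towards the fork, z up. Body x -25 to 25 mm, y -24 to 24, z 0 to 48; ears 9 mm thick to x = 64, outer faces at y = +-24. The end at x = -25 goes on the stub. Grip from above across the body's flat sides (48 mm).
- yoke_bore (a point): Middle of the splined yoke's square body on its bore axis, 24 mm above its underside; axes as the splined yoke's. The bore runs through the body along x: 23 mm diameter with four grooves (up, down, left, right), 10 mm wide and 37 mm across, so 1.5 mm clearance to the stub all round.
- plain_yoke: Look-alike that does not fit, to be left alone: same fork, but a ROUND body 48 mm in diameter, 50 mm long, with a plain round bore. Origin and axes as for the splined yoke.
- grease_tin: Bystander: closed shallow grease tin, 64 mm diameter, 42 mm tall, standing close behind one of the yokes; origin under its centre.
- tape_roll: Bystander: roll of tape lying flat, 76 mm diameter, 30 mm tall, close behind one of the yokes; origin under its centre.
- wrench: Bystander: open wrench lying flat, 180 mm long; origin at its middle.
- screwdriver: Bystander: screwdriver with a wooden handle, lying, 190 mm long; origin at its middle.
- paint_can: Bystander: paint can, 100 mm diameter, 120 mm tall; origin under its centre.
- oil_bottle: Bystander: oil bottle, 64 mm diameter, 170 mm tall; origin under its centre.
- hammer: Bystander: hammer lying flat, 290 mm long; origin at its middle.
Not all that is in view belongs to the job. What is shaped like the splined_yoke but orange or yellow is not meant.

How it is judged (in metres and radians):
On the way, in this order (a step that is already met when the one before it is completed fails the run):
1. the stub's teeth stand upright and level, in line with the yoke's grooves ((angle between the y axis of stub_tip and the y axis of gearbox, either way round below 0.12 rad or angle between the y axis of stub_tip and the z axis of gearbox, either way round below 0.12 rad)), for 0.05 s.
2. the splined yoke is on the stub, against the shoulder (x of yoke_bore in the frame of gearbox between 0.083 and 0.092 m and y of yoke_bore in the frame of gearbox between -0.004 and 0.004 m and z of yoke_bore in the frame of gearbox between 0.081 and 0.089 m and angle between the x axis of yoke_bore and the x axis of gearbox, either way round below 0.1 rad and angle between yoke_bore's own z axis and vertical below 0.15 rad and (angle between the y axis of stub_tip and the y axis of gearbox, either way round below 0.12 rad or angle between the y axis of stub_tip and the z axis of gearbox, either way round below 0.12 rad) and x of gearbox in the frame of yoke_bore below 0 m), for 0.2 s.
At the end, for the whole second after the job is handed in: The splined yoke is on the stub at rest, fork outward: centre 83 to 92 mm ahead of the gearbox origin (87 = against the shoulder), within 4 mm of the stub axis sideways and in height, bore along the stub to 0.1 rad, flats upright to 0.15 rad, stub teeth upright and level to 0.12 rad (all of step 2 and linear speed of splined_yoke below 0.01 m/s); the robot touches nothing.
It fails at once if the round-bodied yoke is moved more than 30 mm (distance of plain_yoke from where it was at the start of the episode above 0.03 m).
It fails at once if another thing on the bench is moved more than 30 mm (distance of any of grease_tin, tape_roll, wrench, screwdriver, paint_can, oil_bottle, hammer from where it was at the start of the episode above 0.03 m).
It also fails if it takes over 61 s, if anything falls off the work surface, if the arm or the gripper's body presses on something with over 40 N, if the wrist force passes 120 N, or if a joint passes its speed limit or range.

## Working session

There is one attempt and no reset: what is moved stays moved. The work goes in short steps, Python scripts to look and compute and a shell command to move; the robot and the scene stay as the last step left them, time stands still between calls to the robot, and variables do not carry over. Pictures are saved under pics/ and viewed, and the job is handed in when it is done.

```bash
ls; mkdir -p pics
cat > h.py <<'E'
import numpy as np, cv2, json
from bench import manip, cams
def grab(n,fn=None):
    d=cams.camera(n)
    if fn: cv2.imwrite('pics/'+fn,d['frame'][:,:,::-1])
    return d
def ray(d,u,v):
    E=np.array(d['extrinsics']);R=E[:3,:3];t=E[:3,3]
    c=np.array([(u-d['cx'])/d['fx'],-(v-d['cy'])/d['fy'],-1.0])
    return -R.T@t, R.T@c
def onz(d,u,v,z):
    o,r=ray(d,u,v);return o+r*(z-o[2])/r[2]
def proj(d,p):
    E=np.array(d['extrinsics']);c=E[:3,:3]@np.array(p)+E[:3,3]
    return np.array([d['cx']+d['fx']*c[0]/-c[2], d['cy']+d['fy']*c[1]/c[2]])
def tri(l):
    A=np.zeros((3,3));b=np.zeros(3)
    for d,u,v in l:
        o,r=ray(d,u,v);r/=np.linalg.norm(r);P=np.eye(3)-np.outer(r,r);A+=P;b+=P@o
    x=np.linalg.solve(A,b);return x
def save(d,fn):
    np.savez(fn,**{k:np.array(v) for k,v in d.items() if k in('frame','fx','fy','cx','cy','extrinsics')})
def load(fn): return dict(np.load(fn))
E
python3 - <<'E'
from h import *
print(manip.read_state())
for n in('scene','top','wrist'):
    d=grab(n,n+'0.png'); save(d,n+'0.npz'); print(n,[k for k in d if k!='frame'],d['fx'],d['cx'],d['cy'],np.round(ray(d,320,200),3))
E
```

```text
pics
{'t': 0.0, 'joints': array([-7.13492283e+01,  2.17371953e+01,  9.93948512e+01, -1.18260227e-03,
        5.89301718e+01, -1.90878432e+00]), 'qvel': array([-0.0754848 ,  0.05197582,  0.03471441,  0.01558786,  0.0447906 ,
       -0.07275795]), 'tau': array([ 4.80622955e-03, -7.63713241e+01, -4.34371233e+01,  6.52034674e-02,
        4.24390810e-02, -1.04206517e-04]), 'tool_pos': array([ 0.24567158, -0.65502214,  0.18731093]), 'eef_rot': array([-1.79998939e+02,  6.22174476e-02, -6.94398325e+01]), 'wrist_force': array([-0.69008443,  0.02209137, -0.0197811 ]), 'moment': array([ 3.48051329e-02, -9.53552558e-05,  6.72896669e-02]), 'width': 0.9996746789069564}
scene ['fx', 'fy', 'cx', 'cy', 'extrinsics'] 382.865561178329 318.5991365408095 194.0965300261393 [[ 1.336 -0.162  0.899]
 [-0.668  0.155 -0.728]]
top ['fx', 'fy', 'cx', 'cy', 'extrinsics'] 405.1610717453926 325.12445908730587 200.47593912439248 [[ 0.516 -0.009  1.207]
 [ 0.074  0.021 -0.997]]
wrist ['fx', 'fy', 'cx', 'cy', 'extrinsics'] 339.8416412557285 313.4185358322749 197.53934665797857 [[ 0.326 -0.625  0.384]
 [-0.276 -0.124 -0.953]]
```

View pics/scene0.png

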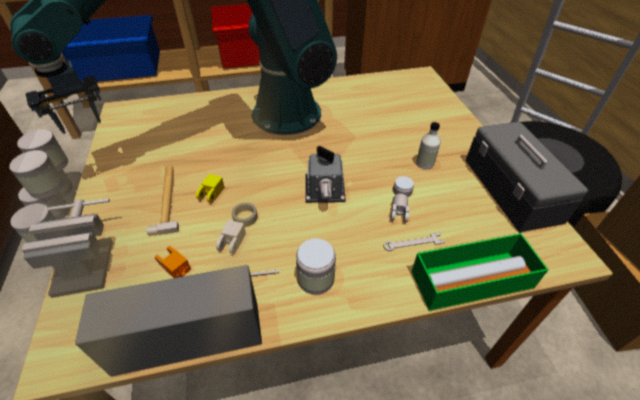

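View pics/top0.png

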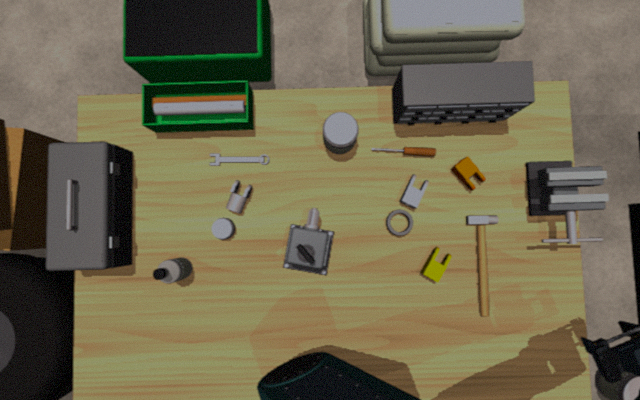

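View pics/wrist0.png

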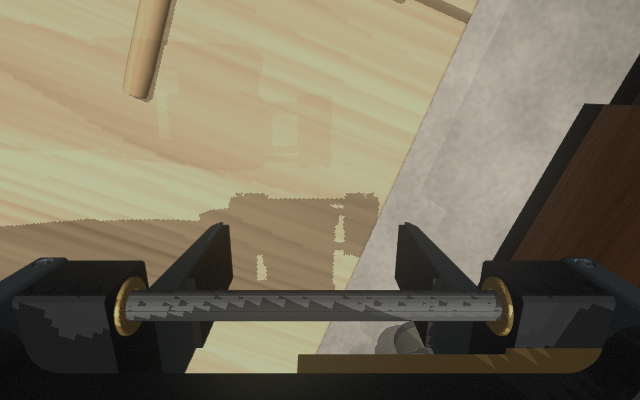

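Run:
```python
from h import *
t=load('top0.npz');s=load('scene0.npz')
a=cv2.resize(t['frame'][150:290,190:450],None,fx=3,fy=3,interpolation=cv2.INTER_CUBIC)
cv2.imwrite('pics/topcrop.png',a[:,:,::-1])
b=s['frame'][140:260,180:420]
b=cv2.resize(b,None,fx=3.3,fy=3.3,interpolation=cv2.INTER_CUBIC)
cv2.imwrite('pics/scenecrop.png',b[:,:,::-1])
for n,u,v in(('sq',413,192),('rd',238,197),('gear',307,250),('bar',307,253)):
    print(n,onz(t,u,v,0.03).round(3))
```

```text
sq [ 0.619 -0.256  0.03 ]
rd [0.62  0.255 0.03 ]
gear [0.46  0.057 0.03 ]
bar [0.452 0.057 0.03 ]
```

View pics/topcrop.png

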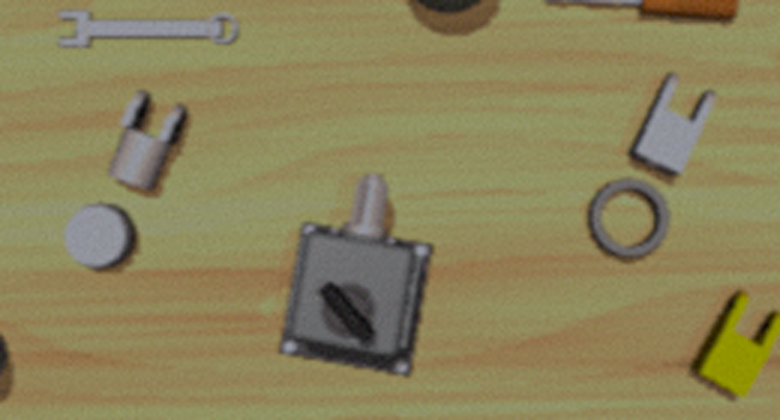

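View pics/scenecrop.png

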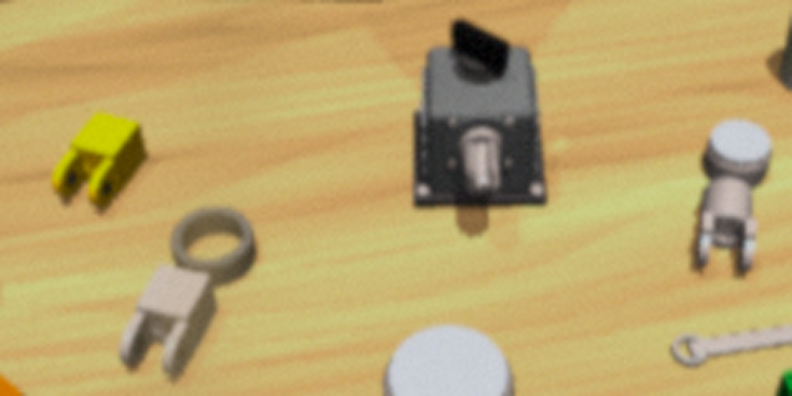

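```bash
cat >> h.py <<'E'
from scipy.spatial.transform import Rotation as Ro
def T(pos,rpy):
    M=np.eye(4);M[:3,:3]=Ro.from_euler('xyz',rpy,degrees=True).as_matrix();M[:3,3]=pos;return M
def camT():
    """tool->camera fixed transform from start picture"""
    d=load('wrist0.npz');return d['extrinsics']@T([0.24567158,-0.65502214,0.18731093],[-179.999,.0622,-69.44])
def wpred(pos,yaw):
    d=load('wrist0.npz');d['extrinsics']=camT()@np.linalg.inv(T(pos,[180,0,yaw]));return d
def need(pos,yaw,rp=(180,0)):
    s=manip.read_state();C=T(s['tool_pos'],s['eef_rot']);G=T(pos,[rp[0],rp[1],yaw])
    D=np.linalg.inv(C)@G
    rv=Ro.from_matrix(D[:3,:3]).as_rotvec(degrees=True)
    print('t',round(s['t'],2),'now',s['tool_pos'].round(4),s['eef_rot'].round(2),'w',round(s['width'],3),'F',s['wrist_force'].round(1))
    print(' travel total(frac)',(D[:3,3]/.3).round(4),'mm',(D[:3,3]*1000).round(1),'rot frac',(rv/360).round(4),'deg',rv.round(2))
E
python3 - <<'E'
from h import *
for pos,yaw in(([.62,-.25,.30],-110),([.55,-.27,.30],-110),([.66,-.27,.30],-110)):
    d=wpred(pos,yaw);print(pos,proj(d,[.62,-.256,.03]),ray(d,320,200)[0].round(3))
d=wpred([.6,-.25,.2],-110);print('tcp',proj(d,[.6,-.25,.2]),proj(d,[.6,-.25,.15]))
for pos,yaw in(([.45,.05,.35],-45),([.55,.05,.35],-99),([.5,.05,.35],-99)):
    d=wpred(pos,yaw);print(pos,proj(d,[.45,.05,.15]),proj(d,[.46,.05,.01]),proj(d,[.56,.04,.085]),ray(d,320,200)[0].round(3))
need([.62,-.25,.30],-110)
E
```

```text
[0.62, -0.25, 0.3] [317.12458081 155.71686244] [ 0.7   -0.279  0.497]
[0.55, -0.27, 0.3] [285.21279664 111.90993025] [ 0.63  -0.299  0.497]
[0.66, -0.27, 0.3] [313.44391502 186.66849491] [ 0.74  -0.299  0.497]
tcp [312.95658273 235.29957382] [312.98950861 209.18949856]
[0.45, 0.05, 0.35] [313.04161507 167.86932134] [317.54445978 144.68544895] [377.71167065 104.4468041 ] [0.511 0.11  0.547]
[0.55, 0.05, 0.35] [325.35539417 243.82242831] [321.57739    202.53941371] [319.14765175 149.53468475] [0.635 0.036 0.547]
[0.5, 0.05, 0.35] [319.41269748 207.16704626] [316.9486955  173.51232798] [313.39508898 112.23242608] [0.585 0.036 0.547]
t 0.15 now [ 0.2457 -0.6551  0.1874] [-1.800e+02  5.000e-02 -6.944e+01] w 1.002 F [ 0.  -0.4 -0.7]
 travel total(frac) [-0.8266 -1.6424 -0.3744] mm [-248.  -492.7 -112.3] rot frac [0.000e+00 1.000e-04 1.127e-01] deg [2.000e-02 5.000e-02 4.056e+01]
```

```bash
python3 -m pendant '[{"travel":[-0.07,-0.138,-0.06],"delta_rot":[0,0,0],"jaw":0},{"travel":[-0.07,-0.138,-0.06],"delta_rot":[0,0,0],"jaw":0},{"travel":[-0.07,-0.138,-0.06],"delta_rot":[0,0,0],"jaw":0},{"travel":[-0.07,-0.138,-0.06],"delta_rot":[0,0,0],"jaw":0},{"travel":[-0.07,-0.138,-0.06],"delta_rot":[0,0,0],"jaw":0}]' 20; python3 -c "
from h import *
need([.62,-.25,.30],-110)"
```

```text
t: 0.65
tool_pos: [0.4015, -0.4824, 0.2752]
eef_rot: [179.9, 0.4, -69.8]
wrist_force: [0.5, -1.0, -0.1]
width: 0.998
t 0.65 now [ 0.4015 -0.4824  0.2752] [179.94   0.39 -69.84] w 0.998 F [ 0.5 -1.  -0.1]
 travel total(frac) [-0.4768 -0.9504 -0.0802] mm [-143.  -285.1  -24.1] rot frac [0.0005 0.001  0.1115] deg [ 0.19  0.35 40.16]
```

```bash
python3 -m pendant '[{"travel":[-0.072,-0.143,-0.016],"delta_rot":[0,0,0.0225],"jaw":0},{"travel":[-0.091,-0.132,-0.016],"delta_rot":[0,0,0.0225],"jaw":0},{"travel":[-0.109,-0.118,-0.016],"delta_rot":[0,0,0.0225],"jaw":0},{"travel":[-0.124,-0.101,-0.016],"delta_rot":[0,0,0.0225],"jaw":0},{"travel":[-0.137,-0.083,-0.016],"delta_rot":[0,0,0.0225],"jaw":0}]' 20; python3 -c "
from h import *
need([.62,-.25,.30],-110)"
```

```text
t: 1.15
tool_pos: [0.5695, -0.3043, 0.3027]
eef_rot: [179.9, 0.2, -111.1]
wrist_force: [0.0, -0.4, 0.0]
width: 1.001
t 1.15 now [ 0.5695 -0.3043  0.3027] [ 179.87    0.18 -111.1 ] w 1.001 F [ 0.  -0.4  0. ]
 travel total(frac) [-0.2294 -0.0921  0.0095] mm [-68.8 -27.6   2.8] rot frac [ 0.0004  0.0005 -0.0031] deg [ 0.13  0.18 -1.1 ]
```

```bash
python3 -m pendant '[{"travel":[-0.115,-0.046,0.03],"delta_rot":[0,0,0],"jaw":0},{"travel":[-0.115,-0.046,0.06],"delta_rot":[0,0,0],"jaw":0},{"travel":[0,0,0.07],"delta_rot":[0,0,0],"jaw":0},{"travel":[0,0,0],"delta_rot":[0,0,0],"jaw":0},{"travel":[0,0,0],"delta_rot":[0,0,0],"jaw":0}]' 20; python3 -c "
from h import *
d=grab('wrist','w1.png');save(d,'w1.npz');print(manip.read_state()['qvel'].round(2))
need([.62,-.25,.25],-110)"
```

```text
t: 1.65
tool_pos: [0.6259, -0.2422, 0.2548]
eef_rot: [180.0, 0.2, -111.1]
wrist_force: [0.0, -0.1, 1.0]
width: 0.999
[-0.61 -0.59 -0.08 -0.01 -0.12 -0.06]
t 1.7 now [ 0.6256 -0.2424  0.2547] [ 179.96    0.19 -111.14] w 1.0 F [-0.3  1.  -0.8]
 travel total(frac) [0.0304 0.0084 0.0155] mm [9.1 2.5 4.6] rot frac [ 0.0001  0.0005 -0.0032] deg [ 0.04  0.2  -1.14]
```

View pics/w1.png

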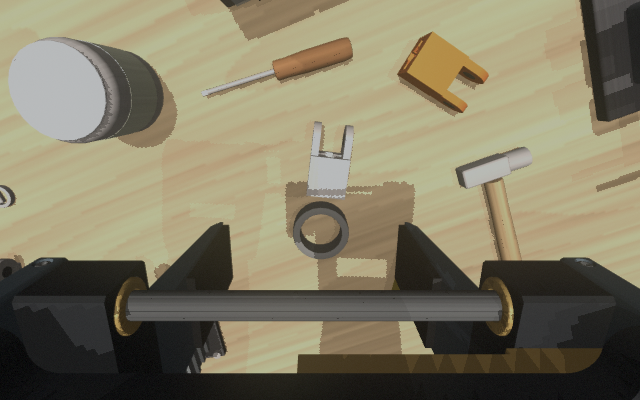

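Run:
```python
from h import *
d=load('w1.npz')
a=cv2.resize(d['frame'][110:265,280:380],None,fx=5,fy=5,interpolation=cv2.INTER_NEAREST)[:600]
cv2.imwrite('pics/w1c.png',cv2.resize(d['frame'][110:210,270:390],None,fx=6,fy=6,interpolation=cv2.INTER_CUBIC)[:,:,::-1])
```

```text
(no output)
```

View pics/w1c.png

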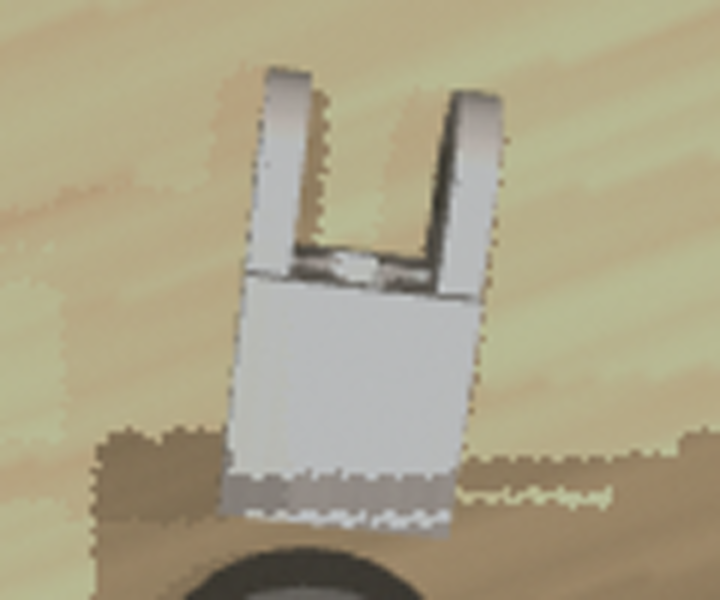

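Run:
```python
from h import *
d=load('w1.npz');t=load('top0.npz')
c=[(247,272),(485,298),(450,537),(220,513)]
px=[(270+u/6,110+v/6) for u,v in c]
def rep(z):
    P=np.array([onz(d,u,v,z) for u,v in px]);
    print(z,P.round(4).tolist(),'cen',P.mean(0).round(4));
    L=[np.linalg.norm(P[i]-P[(i+1)%4]) for i in range(4)];print(' sides',np.round(L,4))
    for a,b in((3,0),(2,1)):
        v=P[a]-P[b];v=P[b]-P[a];print('  yaw',np.degrees(np.arctan2(v[1],v[0])).round(2))
    for a,b in((1,0),(2,3)):
        v=P[b]-P[a];print('  yaw-90',np.degrees(np.arctan2(v[1],v[0])).round(2)-90)
    return P
P=rep(.048)
# height: top view crop
tc=np.array([(413+0,0)])
cv2.imwrite('pics/tc.png',cv2.resize(t['frame'][165:215,390:440],None,fx=12,fy=12,interpolation=cv2.INTER_CUBIC)[:,:,::-1])
for p in P: print(((proj(t,p)-[390,165])*12).round(0))
for p in P: print(((proj(t,p-[0,0,.048])-[390,165])*12).round(0))
```

```text
0.048 [[0.6401, -0.2433, 0.048], [0.6181, -0.2858, 0.048], [0.5733, -0.2625, 0.048], [0.5953, -0.2199, 0.048]] cen [ 0.6067 -0.2528  0.048 ]
 sides [0.0479 0.0505 0.048  0.0505]
  yaw -27.59
  yaw -27.54
  yaw-90 -27.4
  yaw-90 -27.32
[234. 232.]
[417. 319.]
[327. 508.]
[144. 422.]
[196. 254.]
[371. 337.]
[285. 519.]
[110. 436.]
```

View pics/tc.png

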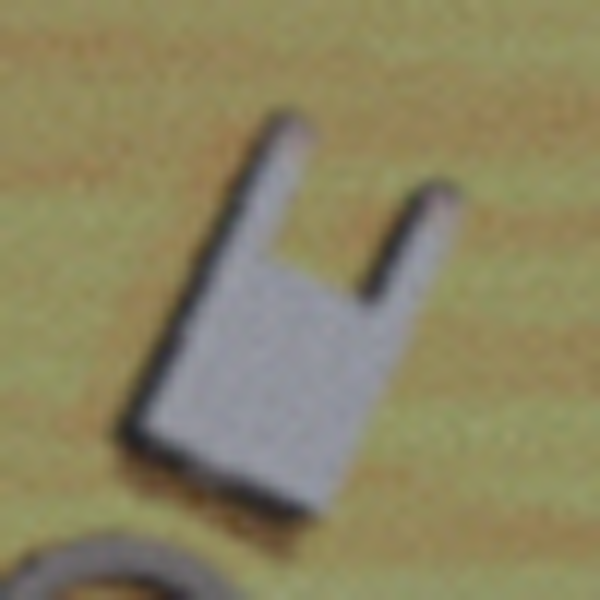

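Run:
```python
from h import *
d=load('w1.npz');t=load('top0.npz')
print('tri',[tri([(d,270+a/6,110+b/6),(t,390+u/12,165+v/12)]).round(4).tolist() for a,b,u,v in((220,513,140,425),(450,537,325,513))])
for pos in([.5,.04,.32],[.53,.04,.32],[.56,.04,.32]):
    p=wpred(pos,-100);print(pos,[proj(p,q).round().tolist() for q in([.45,.06,.15],[.46,.055,.12],[.56,.04,.085],[.4,.06,.01],[.5,.06,.01])])
need([.53,.04,.32],-111)
```

```text
tri [[0.5946, -0.2194, 0.0451], [0.5724, -0.2624, 0.0452]]
[0.5, 0.04, 0.32] [[304.0, 218.0], [307.0, 201.0], [305.0, 115.0], [312.0, 216.0], [300.0, 155.0]]
[0.53, 0.04, 0.32] [[308.0, 242.0], [311.0, 224.0], [309.0, 139.0], [315.0, 233.0], [304.0, 174.0]]
[0.56, 0.04, 0.32] [[313.0, 264.0], [315.0, 245.0], [313.0, 162.0], [318.0, 250.0], [307.0, 192.0]]
t 1.7 now [ 0.6256 -0.2424  0.2547] [ 179.96    0.19 -111.14] w 1.0 F [-0.3  1.  -0.8]
 travel total(frac) [-0.7638  0.637  -0.2147] mm [-229.1  191.1  -64.4] rot frac [ 0.0001  0.0005 -0.0004] deg [ 0.04  0.19 -0.14]
```

```bash
python3 -m pendant '[{"travel":[-0.104,0.104,-0.07],"delta_rot":[0,0,0],"jaw":0},{"travel":[-0.11,0.11,-0.05],"delta_rot":[0,0,0],"jaw":0},{"travel":[-0.11,0.11,-0.04],"delta_rot":[0,0,0],"jaw":0},{"travel":[-0.11,0.11,-0.03],"delta_rot":[0,0,0],"jaw":0},{"travel":[-0.11,0.11,0],"delta_rot":[0,0,0],"jaw":0}]' 20; python3 -m pendant '[{"travel":[-0.11,0.11,0],"delta_rot":[0,0,-0.015],"jaw":0},{"travel":[-0.1,0.1,0],"delta_rot":[0,0,-0.015],"jaw":0},{"travel":[0,0,0],"delta_rot":[0,0,0],"jaw":0},{"travel":[0,0,0],"delta_rot":[0,0,0],"jaw":0},{"travel":[0,0,0],"delta_rot":[0,0,0],"jaw":0}]'; python3 -c "
from h import *
d=grab('wrist','w2.png');save(d,'w2.npz');print(manip.read_state()['qvel'].round(2))
need([.5,.04,.32],-100)"
```

```text
t: 2.2
tool_pos: [0.5307, -0.0328, 0.3185]
eef_rot: [-179.8, 0.3, -111.8]
wrist_force: [1.1, 0.4, -0.4]
width: 1.0
t: 2.7
tool_pos: [0.4893, 0.0506, 0.325]
eef_rot: [-179.2, 0.3, -100.7]
wrist_force: [-0.4, 0.1, -0.2]
width: 0.999
[-0.31  0.69 -0.03 -0.05 -0.12  0.03]
t 2.75 now [0.4895 0.0504 0.3249] [-179.18    0.35 -100.71] w 1.0 F [ 0.5 -0.5  0.8]
 travel total(frac) [ 0.0277 -0.0407  0.0168] mm [  8.3 -12.2   5.1] rot frac [-0.0023  0.001  -0.002 ] deg [-0.83  0.34 -0.71]
```

View pics/w2.png

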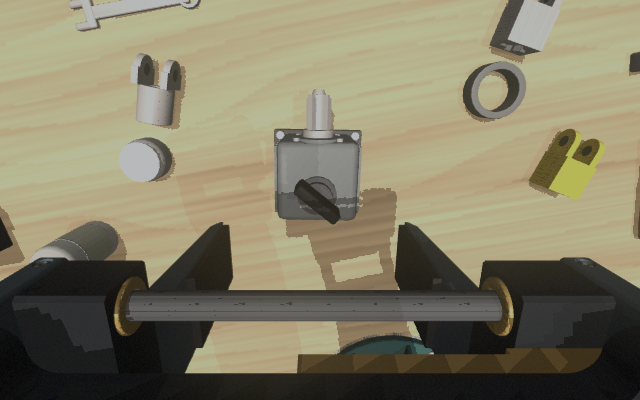

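Run:
```python
from h import *
d=load('w2.npz')
cv2.imwrite('pics/w2c.png',cv2.resize(d['frame'][80:235,262:375],None,fx=3.8,fy=3.8,interpolation=cv2.INTER_CUBIC)[:,:,::-1])
cv2.imwrite('pics/w2d.png',cv2.resize(d['frame'][80:150,265:370],None,fx=7,fy=7,interpolation=cv2.INTER_CUBIC)[:,:,::-1])
```

```text
(no output)
```

View pics/w2c.png

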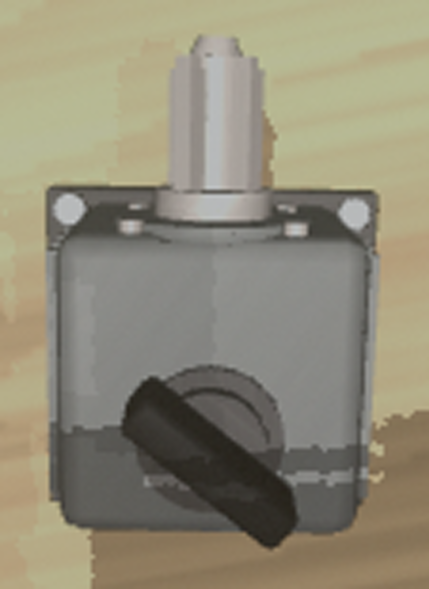

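View pics/w2d.png

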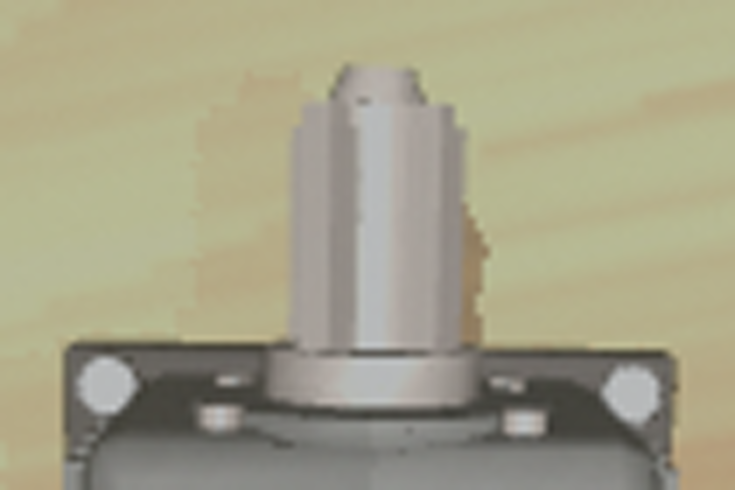

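Run:
```python
from h import *
d=load('w2.npz')
D=lambda u,v:(265+u/7,80+v/7)
C=lambda u,v:(262+u/3.8,80+v/3.8)
def y(a,b): v=b-a; return np.degrees(np.arctan2(v[1],v[0])).round(2)
fl=onz(d,*D(68,345),.012);fr=onz(d,*D(677,353),.012)
print('foot front',fl.round(4),fr.round(4),np.linalg.norm(fl-fr).round(4),'yaw',y(fr,fl)-90,'mid',((fl+fr)/2).round(4))
bl=onz(d,*D(107,385),.014);br=onz(d,*D(632,393),.014);print('bolts',y(br,bl)-90,((bl+br)/2).round(4),np.linalg.norm(bl-br))
sl=onz(d,*D(268,352),.085);sr=onz(d,*D(478,356),.085);s=(sl+sr)/2
nl=onz(d,*D(332,100),.085);nr=onz(d,*D(422,104),.085);n=(nl+nr)/2
print('shoulder',s.round(4),np.linalg.norm(sl-sr),'nose base',n.round(4),np.linalg.norm(nl-nr),'yaw',y(s,n), np.linalg.norm(n-s))
print('cam',ray(d,320,200)[0])
hl=[onz(d,*C(*p),.12) for p in((62,300),(72,470),(368,300),(358,470))]
print('housing sides',[h.round(4).tolist() for h in hl],'yaw',y(hl[1],hl[0]),y(hl[3],hl[2]))
yaw=np.radians(y(fr,fl)-90);ex=np.array([np.cos(yaw),np.sin(yaw),0])
print('origin from foot', ((fl+fr)/2-.065*ex).round(4),'from shoulder',(s-.062*ex).round(4),'nosebase',(n-.104*ex).round(4))
ends=[onz(d,*C(*p),.162) for p in((140,393),(282,530))]
print('bar',[e.round(4).tolist() for e in ends],y(ends[1],ends[0]),np.linalg.norm(ends[0]-ends[1]),(ends[0]+ends[1])/2)
```

```text
foot front [0.5379 0.1021 0.012 ] [ 0.5124 -0.0242  0.012 ] 0.1288 yaw -11.420000000000002 mid [0.5252 0.039  0.012 ]
bolts -11.530000000000001 [0.5173 0.0411 0.014 ] 0.11110561239525635
shoulder [0.5307 0.0385 0.085 ] 0.03808909034090471 nose base [0.5736 0.0298 0.085 ] 0.015872325281704826 yaw -11.39 0.0437402224453511
cam [0.5703637  0.03493827 0.52293146]
housing sides [[0.5099, 0.0912, 0.12], [0.4545, 0.1, 0.12], [0.4921, -0.0034, 0.12], [0.4373, 0.0082, 0.12]] yaw -9.02 -11.89
origin from foot [0.4615 0.0518 0.012 ] from shoulder [0.47   0.0507 0.085 ] nosebase [0.4717 0.0504 0.085 ]
bar [[0.4856, 0.0691, 0.162], [0.4368, 0.0359, 0.162]] 34.19 0.058996350621078324 [0.46124437 0.05249899 0.162     ]
```

Run:
```python
from h import *
t=load('top0.npz');d=load('w2.npz')
cv2.imwrite('pics/tg.png',cv2.resize(t['frame'][200:280,270:350],None,fx=7.5,fy=7.5,interpolation=cv2.INTER_CUBIC)[:,:,::-1])
yaw=np.radians(-11.4);ex=np.array([np.cos(yaw),np.sin(yaw),0]);ey=np.array([-ex[1],ex[0],0]);ez=np.array([0,0,1.])
for O in([.4615,.0518,0],[.470,.0506,0],[.476,.0496,0]):
    G=lambda x,y,z:np.array(O)+ex*x+ey*y+ez*z
    print(O)
    for nm,q in (('tip',(.11,0,.085)),('footFL',(.065,.065,.012)),('footFR',(.065,-.065,.012)),('footRR',(-.065,-.065,.012)),('footRL',(-.065,.065,.012)),('barc',(-.015,0,.162)),('hFL',(.05,.05,.12)),('hRR',(-.05,-.05,.12)),('hRL',(-.05,.05,.12))):
        p=proj(t,G(*q));w=proj(d,G(*q))
        print('  ',nm,'top crop',((p-[270,200])*7.5).round(),'w2c',((w-[262,80])*3.8).round())
```

```text
[0.4615, 0.0518, 0]
   tip top crop [334.  83.] w2c [218.  69.]
   footFL top crop [159. 177.] w2c [ 47. 187.]
   footFR top crop [485. 233.] w2c [380. 191.]
   footRR top crop [429. 563.] w2c [364. 507.]
   footRL top crop [100. 506.] w2c [ 53. 503.]
   barc top crop [264. 434.] w2c [213. 510.]
   hFL top crop [164. 221.] w2c [ 56. 267.]
   hRR top crop [393. 548.] w2c [360. 570.]
   hRL top crop [115. 499.] w2c [ 61. 566.]
[0.47, 0.0506, 0]
   tip top crop [337.  60.] w2c [217.  41.]
   footFL top crop [161. 155.] w2c [ 45. 165.]
   footFR top crop [487. 211.] w2c [380. 169.]
   footRR top crop [431. 541.] w2c [364. 488.]
   footRL top crop [103. 484.] w2c [ 51. 484.]
   barc top crop [267. 408.] w2c [212. 482.]
   hFL top crop [167. 197.] w2c [ 54. 239.]
   hRR top crop [395. 523.] w2c [360. 546.]
   hRL top crop [118. 475.] w2c [ 59. 542.]
[0.476, 0.0496, 0]
   tip top crop [339.  44.] w2c [216.  22.]
   footFL top crop [163. 140.] w2c [ 44. 149.]
   footFR top crop [489. 196.] w2c [381. 153.]
   footRR top crop [433. 525.] w2c [364. 474.]
   footRL top crop [105. 468.] w2c [ 51. 470.]
   barc top crop [269. 391.] w2c [212. 462.]
   hFL top crop [170. 180.] w2c [ 53. 220.]
   hRR top crop [398. 506.] w2c [360. 528.]
   hRL top crop [120. 458.] w2c [ 58. 524.]
```

View pics/tg.png

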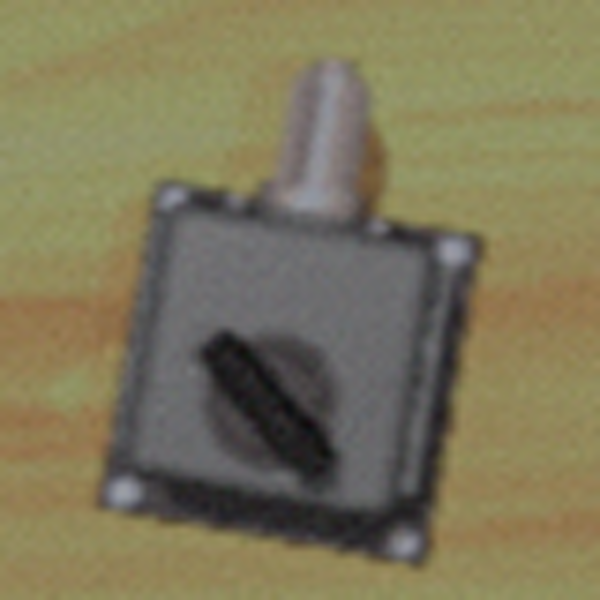

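Run:
```python
from h import *
s=load('scene0.npz');d=load('w2.npz')
cv2.imwrite('pics/sg.png',cv2.resize(s['frame'][140:210,295:355],None,fx=8,fy=8,interpolation=cv2.INTER_CUBIC)[:,:,::-1])
yaw=np.radians(-11.4);ex=np.array([np.cos(yaw),np.sin(yaw),0]);ey=np.array([-ex[1],ex[0],0]);ez=np.array([0,0,1.])
for O in([.4615,.0518,0],[.470,.0506,0]):
    G=lambda x,y,z:np.array(O)+ex*x+ey*y+ez*z
    print(O)
    for nm,q in (('tip',(.11,0,.085)),('footFL',(.065,.065,.012)),('footFR',(.065,-.065,.012)),('footRR',(-.065,-.065,.012)),('footRL',(-.065,.065,.012)),('barc',(-.015,0,.162)),('hFL',(.05,.05,.12)),('hFR',(.05,-.05,.12)),('hRR',(-.05,-.05,.12)),('hRL',(-.05,.05,.12))):
        p=proj(s,G(*q));print('  ',nm,((p-[295,140])*8).round())
```

```text
[0.4615, 0.0518, 0]
   tip [237. 434.]
   footFL [394. 479.]
   footFR [ 68. 483.]
   footRR [ 70. 261.]
   footRL [374. 258.]
   barc [230.  58.]
   hFL [366. 253.]
   hFR [100. 257.]
   hRR [100.  87.]
   hRL [351.  84.]
[0.47, 0.0506, 0]
   tip [239. 451.]
   footFL [397. 494.]
   footFR [ 69. 499.]
   footRR [ 71. 275.]
   footRL [376. 271.]
   barc [232.  72.]
   hFL [369. 269.]
   hFR [102. 272.]
   hRR [101. 100.]
   hRL [353.  98.]
```

View pics/sg.png

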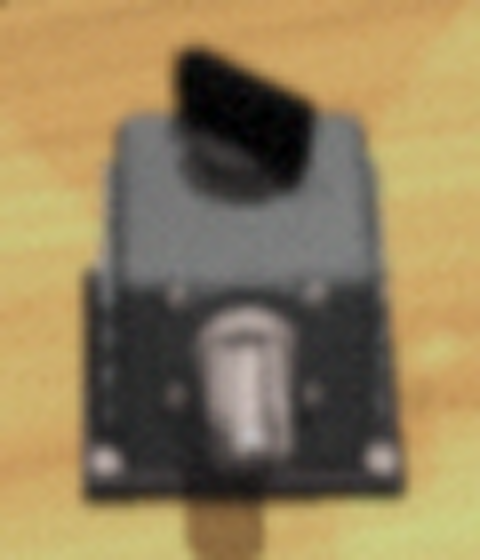

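Run:
```python
from h import *
t=load('top0.npz')
for p in((215,340),(325,475),(270,408)):
    print(onz(t,270+p[0]/7.5,200+p[1]/7.5,.162).round(4))
for pos,yaw in(([.46,.052,.27],-56),([.46,.052,.24],-56)):
    w=wpred(pos,yaw);print([proj(w,q).round().tolist() for q in([.46,.052,.162],[.58,.03,.085],[.53,.04,.085])])
need([.46,.052,.25],-56)
```

```text
[0.479  0.0706 0.162 ]
[0.4322 0.0342 0.162 ]
[0.4554 0.0524 0.162 ]
[[313.0, 189.0], [393.0, 91.0], [357.0, 125.0]]
[[313.0, 198.0], [399.0, 91.0], [361.0, 128.0]]
t 2.75 now [0.4895 0.0504 0.3249] [-179.18    0.35 -100.71] w 1.0 F [ 0.5 -0.5  0.8]
 travel total(frac) [0.0146 0.1011 0.2482] mm [ 4.4 30.3 74.5] rot frac [-0.0025  0.     -0.1242] deg [-9.200e-01  1.000e-02 -4.471e+01]
```

```bash
python3 -m pendant '[{"travel":[0.007,0.05,0.08],"delta_rot":[-0.0025,0,-0.0235],"jaw":0},{"travel":[0.0,0.05,0.09],"delta_rot":[0,0,-0.0235],"jaw":0},{"travel":[0,0,0.06],"delta_rot":[0,0,-0.0235],"jaw":0},{"travel":[0,0,0],"delta_rot":[0,0,-0.0235],"jaw":0},{"travel":[0,0,0],"delta_rot":[0,0,-0.0235],"jaw":0}]' 20; python3 -m pendant '[{"travel":[0,0,0],"delta_rot":[0,0,-0.006],"jaw":0},{"travel":[0,0,0],"delta_rot":[0,0,0],"jaw":0},{"travel":[0,0,0],"delta_rot":[0,0,0],"jaw":0},{"travel":[0,0,0],"delta_rot":[0,0,0],"jaw":0},{"travel":[0,0,0],"delta_rot":[0,0,0],"jaw":0}]'; python3 -c "
from h import *
d=grab('wrist','w3.png');save(d,'w3.npz');print(manip.read_state()['qvel'].round(2))
cv2.imwrite('pics/w3c.png',cv2.resize(d['frame'][60:260,250:420],None,fx=3,fy=3,interpolation=cv2.INTER_CUBIC)[:,:,::-1])
need([.46,.052,.25],-56)"
```

```text
t: 3.25
tool_pos: [0.4613, 0.0469, 0.2538]
eef_rot: [-179.9, 0.2, -57.9]
wrist_force: [0.6, 0.0, -0.4]
width: 0.999
t: 3.75
tool_pos: [0.4627, 0.0435, 0.2534]
eef_rot: [-179.9, 0.3, -56.0]
wrist_force: [-0.0, 1.0, 0.7]
width: 0.999
[ 0.19 -0.09  0.08  0.07 -0.07 -0.35]
t 3.8 now [0.4627 0.0435 0.2534] [-179.92    0.25  -55.96] w 1.001 F [-0.2 -0.1  0.1]
 travel total(frac) [-0.0283 -0.0084  0.0115] mm [-8.5 -2.5  3.5] rot frac [-0.0002  0.0007  0.0001] deg [-0.08  0.25  0.04]
```

View pics/w3c.png

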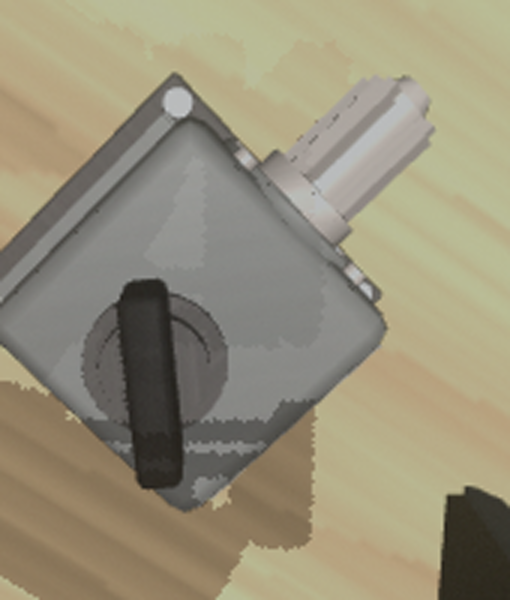

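Run:
```python
from h import *
d=load('w3.npz');e=load('w2.npz')
def enh(f): 
    f=f.astype(float); return np.clip(255*(f/255)**0.5,0,255).astype(np.uint8)
cv2.imwrite('pics/w3b.png',cv2.resize(enh(d['frame'][145:230,265:335]),None,fx=7,fy=7,interpolation=cv2.INTER_CUBIC)[:,:,::-1])
cv2.imwrite('pics/w2b.png',cv2.resize(enh(e['frame'][170:230,282:352]),None,fx=9,fy=9,interpolation=cv2.INTER_CUBIC)[:,:,::-1])
```

```text
(no output)
```

View pics/w3b.png

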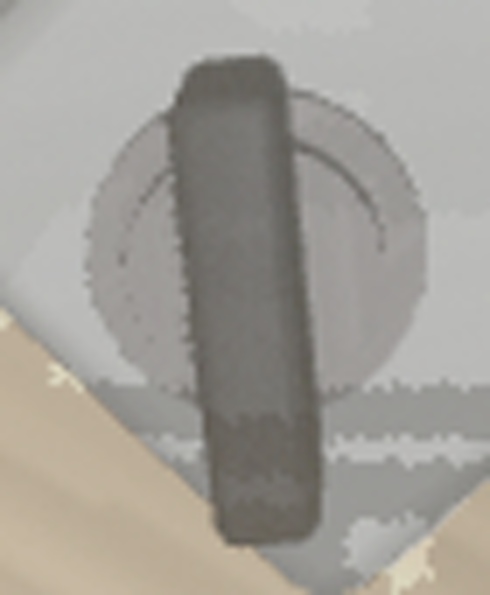

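View pics/w2b.png

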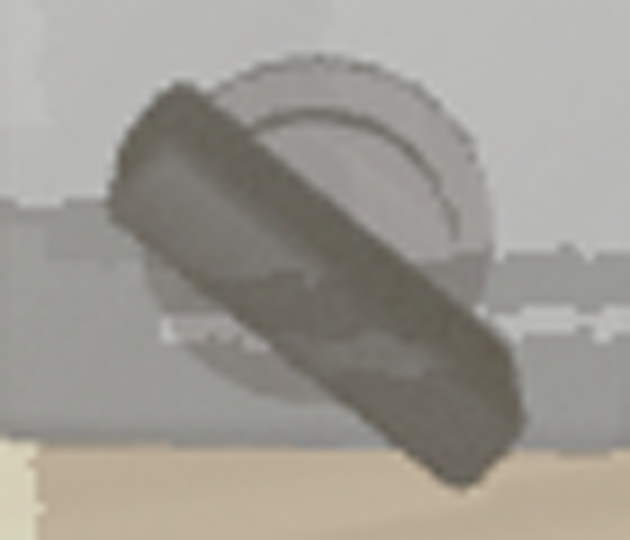

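Run:
```python
from h import *
d=load('w3.npz');e=load('w2.npz');t=load('top0.npz')
def y(a,b): v=b-a; return np.degrees(np.arctan2(v[1],v[0])).round(2)
B=lambda u,v:(265+u/7,145+v/7)
C=lambda u,v:(282+u/9,170+v/9)
n3,f3,n2,f2=B(235,103),B(268,545),C(140,172),C(490,440)
print('tri near',tri([(d,*n3),(e,*n2)]),'far',tri([(d,*f3),(e,*f2)]))
for nm,c,a,b in(('w3',d,n3,f3),('w2',e,n2,f2)):
    P=onz(c,*a,.162);Q=onz(c,*b,.162);print(nm,P.round(4),Q.round(4),np.linalg.norm(P-Q).round(4),'yaw',y(Q,P),'c',((P+Q)/2).round(4))
# stub in w3
cv2.imwrite('pics/w3s.png',cv2.resize(d['frame'][75:150,325:405],None,fx=7.5,fy=7.5,interpolation=cv2.INTER_CUBIC)[:,:,::-1])
```

```text
tri near [0.48186721 0.07118996 0.16909908] far [0.43556711 0.03540824 0.16023603]
w3 [0.481  0.0709 0.162 ] [0.4349 0.0355 0.162 ] 0.0581 yaw 37.5 c [0.458  0.0532 0.162 ]
w2 [0.4796 0.0717 0.162 ] [0.4375 0.0355 0.162 ] 0.0555 yaw 40.68 c [0.4585 0.0536 0.162 ]
```

View pics/w3s.png

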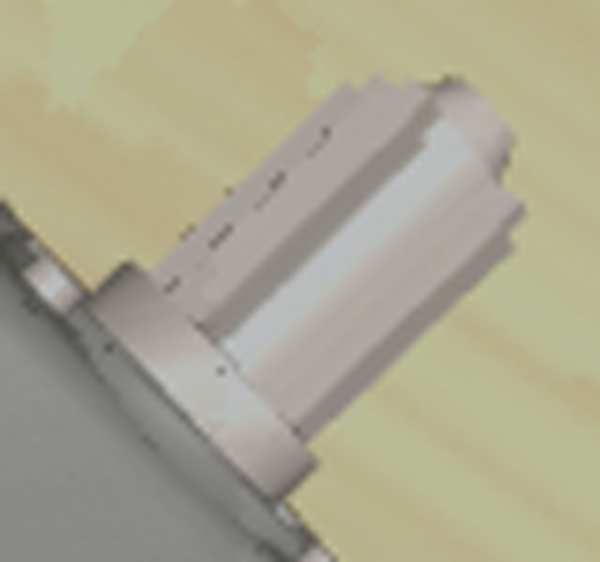

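Run:
```python
from h import *
d=load('w3.npz');e=load('w2.npz')
def y(a,b): v=b-a; return np.degrees(np.arctan2(v[1],v[0])).round(2)
B=lambda u,v:(325+u/7.5,75+v/7.5)
D=lambda u,v:(265+u/7,80+v/7)
for z in(.085,):
    l=onz(d,*B(133,262),z);r=onz(d,*B(318,462),z);n=onz(d,*B(487,108),z);s=(l+r)/2
    print(z,'sh',s.round(4),np.linalg.norm(l-r).round(4),'perp yaw',y(r,l)-90,'tip',n.round(4),y(s,n),np.linalg.norm(n-s).round(4))
    a=[onz(d,*B(*p),z) for p in((350,82),(155,288),(515,250),(310,435))]
    print('edge yaws',y(a[1],a[0]),y(a[3],a[2]))
print('tri tip',tri([(d,*B(487,108)),(e,*D(378,66))]).round(4),'sh L',tri([(d,*B(133,262)),(e,*D(268,352))]).round(4),'sh R',tri([(d,*B(318,462)),(e,*D(478,356))]).round(4))
need([.458,.053,.20],-51.5)
```

```text
0.085 sh [0.5326 0.0376 0.085 ] 0.0385 perp yaw -11.590000000000003 tip [0.5801 0.0283 0.085 ] -11.12 0.0484
edge yaws -9.38 -13.04
tri tip [0.5796 0.0287 0.088 ] sh L [0.5359 0.057  0.0941] sh R [0.5284 0.0204 0.0952]
t 3.8 now [0.4627 0.0435 0.2534] [-179.92    0.25  -55.96] w 1.001 F [-0.2 -0.1  0.1]
 travel total(frac) [-0.0341 -0.0045  0.1782] mm [-10.2  -1.3  53.5] rot frac [-0.0003  0.0007 -0.0124] deg [-0.09  0.25 -4.46]
```

```bash
python3 -m pendant '[{"travel":[-0.034,-0.004,0.06],"delta_rot":[0,0,-0.012],"jaw":0},{"travel":[0,0,0.1],"delta_rot":[0,0,0],"jaw":0},{"travel":[0,0,0],"delta_rot":[0,0,0],"jaw":0},{"travel":[0,0,0],"delta_rot":[0,0,0],"jaw":0},{"travel":[0,0,0],"delta_rot":[0,0,0],"jaw":0}]' 20; python3 -c "
from h import *
need([.457,.0533,.131],-51.5)"
```

```text
t: 4.3
tool_pos: [0.4592, 0.0532, 0.2069]
eef_rot: [-179.8, 0.2, -51.6]
wrist_force: [0.9, -0.3, -0.1]
width: 1.001
t 4.3 now [0.4592 0.0532 0.2069] [-1.7976e+02  1.5000e-01 -5.1620e+01] w 1.001 F [ 0.9 -0.3 -0.1]
 travel total(frac) [-0.0043  0.0066  0.2531] mm [-1.3  2.  75.9] rot frac [-0.0007  0.0004 -0.0003] deg [-0.24  0.15 -0.12]
```

```bash
python3 -m pendant '[{"travel":[-0.004,0.006,0.1],"delta_rot":[-0.0007,0.0004,0],"jaw":0},{"travel":[0,0,0.1],"delta_rot":[0,0,0],"jaw":0},{"travel":[0,0,0.04],"delta_rot":[0,0,0],"jaw":0},{"travel":[0,0,0],"delta_rot":[0,0,0],"jaw":0},{"travel":[0,0,0],"delta_rot":[0,0,0],"jaw":0}]' 20; python3 -c "
from h import *
d=grab('wrist','w4.png');save(d,'w4.npz')
need([.457,.0533,.131],-51.5)"
```

```text
t: 4.8
tool_pos: [0.4621, 0.0532, 0.1396]
eef_rot: [-179.6, -0.3, -51.7]
wrist_force: [-0.1, 0.2, -0.7]
width: 0.997
t 4.85 now [0.4622 0.0532 0.1398] [-179.56   -0.32  -51.7 ] w 1.0 F [-0.7  0.2 -0.3]
 travel total(frac) [-0.0112  0.0137  0.0291] mm [-3.4  4.1  8.7] rot frac [-0.0012 -0.0009 -0.0006] deg [-0.44 -0.32 -0.2 ]
```

View pics/w4.png

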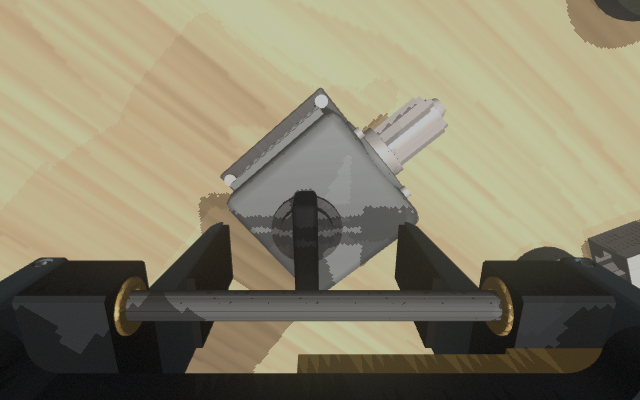

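```bash
python3 -m pendant '[{"travel":[-0.011,0.014,0.026],"delta_rot":[-0.0012,-0.0009,-0.0006],"jaw":0},{"travel":[0,0,0],"delta_rot":[0,0,0],"jaw":0},{"travel":[0,0,0],"delta_rot":[0,0,0],"jaw":0},{"travel":[0,0,0],"delta_rot":[0,0,0],"jaw":0},{"travel":[0,0,0],"delta_rot":[0,0,0],"jaw":0}]' 20; python3 -c "
from h import *
need([.457,.0533,.131],-51.5)"
```

```text
t: 5.35
tool_pos: [0.4582, 0.0533, 0.1341]
eef_rot: [-179.8, -0.1, -51.5]
wrist_force: [0.0, 1.0, 0.3]
width: 1.004
t 5.35 now [0.4582 0.0533 0.1341] [-1.7983e+02 -1.0000e-01 -5.1480e+01] w 1.004 F [0.  1.  0.3]
 travel total(frac) [-0.0026  0.003   0.0105] mm [-0.8  0.9  3.1] rot frac [-0.0005 -0.0003  0.0001] deg [-0.17 -0.1   0.02]
```

```bash
python3 -m pendant '[{"travel":[-0.002,0.003,0.009],"delta_rot":[-0.0005,-0.0003,0],"jaw":0},{"travel":[0,0,0],"delta_rot":[0,0,0],"jaw":1},{"travel":[0,0,0],"delta_rot":[0,0,0],"jaw":1},{"travel":[0,0,0],"delta_rot":[0,0,0],"jaw":1},{"travel":[0,0,0],"delta_rot":[0,0,0],"jaw":1}]' 25;python3 -m pendant '[{"travel":[0,0,0],"delta_rot":[0,0,0],"jaw":1},{"travel":[0,0,0],"delta_rot":[0,0,0],"jaw":1},{"travel":[0,0,0],"delta_rot":[0,0,0],"jaw":1},{"travel":[0,0,0],"delta_rot":[0,0,0],"jaw":1},{"travel":[0,0,0],"delta_rot":[0,0,0],"jaw":1}]' 25; python3 -c "
from h import *
need([.457,.0533,.131],-101.4)"
```

```text
t: 5.85
tool_pos: [0.4571, 0.0532, 0.1313]
eef_rot: [180.0, 0.0, -51.5]
wrist_force: [1.4, 0.1, 0.6]
width: 0.675
t: 6.35
tool_pos: [0.4571, 0.0532, 0.1313]
eef_rot: [180.0, 0.0, -51.5]
wrist_force: [-0.7, -0.4, -0.3]
width: 0.24
t 6.35 now [0.4571 0.0532 0.1313] [ 1.7998e+02  1.0000e-02 -5.1480e+01] w 0.24 F [-0.7 -0.4 -0.3]
 travel total(frac) [-0.0006  0.0001  0.0011] mm [-0.2  0.   0.3] rot frac [1.000e-04 0.000e+00 1.387e-01] deg [3.000e-02 0.000e+00 4.992e+01]
```

```bash
python3 -m pendant '[{"travel":[0,0,0],"delta_rot":[0,0,0],"jaw":1},{"travel":[0,0,0],"delta_rot":[0,0,0],"jaw":1},{"travel":[0,0,0],"delta_rot":[0,0,0],"jaw":1},{"travel":[0,0,0],"delta_rot":[0,0,0],"jaw":1},{"travel":[0,0,0],"delta_rot":[0,0,0],"jaw":1}]' 25; python3 -c "
from h import *
need([.457,.0533,.131],-101.4)"
```

```text
t: 6.85
tool_pos: [0.4561, 0.0544, 0.1313]
eef_rot: [180.0, 0.2, -51.5]
wrist_force: [-0.8, 1.4, 0.7]
width: 0.152
t 6.85 now [0.4561 0.0544 0.1313] [179.96   0.2  -51.51] w 0.152 F [-0.8  1.4  0.7]
 travel total(frac) [0.0048 0.     0.0011] mm [1.4 0.  0.3] rot frac [0.0004 0.0005 0.1386] deg [ 0.13  0.17 49.89]
```

```bash
python3 -m pendant '[{"travel":[0,0,0],"delta_rot":[0,0,0.023],"jaw":1},{"travel":[0,0,0],"delta_rot":[0,0,0.023],"jaw":1},{"travel":[0,0,0],"delta_rot":[0,0,0.023],"jaw":1},{"travel":[0,0,0],"delta_rot":[0,0,0.023],"jaw":1},{"travel":[0,0,0],"delta_rot":[0,0,0.023],"jaw":1}]' 25; python3 -c "
from h import *
need([.457,.0533,.131],-101.4)"
```

```text
t: 7.35
tool_pos: [0.4562, 0.0541, 0.1313]
eef_rot: [179.8, 0.1, -94.2]
wrist_force: [-0.4, 0.5, 0.8]
width: 0.146
t 7.35 now [0.4562 0.0541 0.1313] [ 1.7983e+02  9.0000e-02 -9.4220e+01] w 0.146 F [-0.4  0.5  0.8]
 travel total(frac) [ 0.0026 -0.0029  0.001 ] mm [ 0.8 -0.9  0.3] rot frac [0.0005 0.0002 0.0199] deg [0.17 0.08 7.18]
```

```bash
python3 -m pendant '[{"travel":[0,0,0],"delta_rot":[0,0,0.015],"jaw":1},{"travel":[0,0,0],"delta_rot":[0,0,0.004],"jaw":1},{"travel":[0,0,0],"delta_rot":[0,0,0],"jaw":1},{"travel":[0,0,0],"delta_rot":[0,0,0],"jaw":1},{"travel":[0,0,0],"delta_rot":[0,0,0],"jaw":1}]' 25; python3 -c "
from h import *
need([.457,.0533,.131],-101.4)
d=grab('wrist','w5.png');save(d,'w5.npz')
cv2.imwrite('pics/w5c.png',cv2.resize(d['frame'][40:250,230:400],None,fx=2.8,fy=2.8,interpolation=cv2.INTER_CUBIC)[:,:,::-1])
cv2.imwrite('pics/w5s.png',cv2.resize(d['frame'][40:150,265:355],None,fx=5.4,fy=5.4,interpolation=cv2.INTER_CUBIC)[:,:,::-1])
"
```

```text
t: 7.85
tool_pos: [0.4562, 0.0541, 0.1313]
eef_rot: [179.8, 0.1, -101.6]
wrist_force: [-0.7, 1.5, 0.8]
width: 0.146
t 7.85 now [0.4562 0.0541 0.1313] [ 1.7981e+02  8.0000e-02 -1.0157e+02] w 0.146 F [-0.7  1.5  0.8]
 travel total(frac) [ 0.002  -0.0032  0.001 ] mm [ 0.6 -1.   0.3] rot frac [ 0.0005  0.0002 -0.0005] deg [ 0.19  0.08 -0.17]
```

View pics/w5c.png

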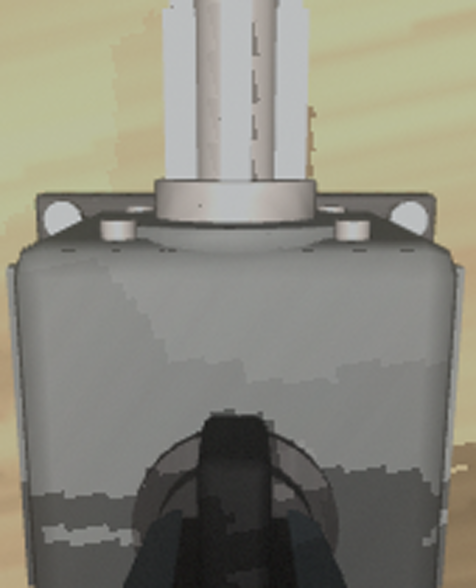

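View pics/w5s.png

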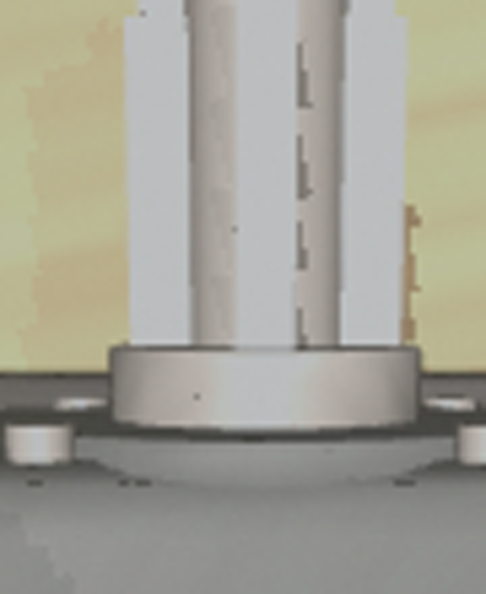

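```bash
python3 -m pendant '[{"travel":[0,0,0],"delta_rot":[0,0,0],"jaw":0},{"travel":[0,0,0],"delta_rot":[0,0,0],"jaw":0},{"travel":[0,0,0],"delta_rot":[0,0,0],"jaw":0},{"travel":[0,0,-0.05],"delta_rot":[0,0,0],"jaw":0},{"travel":[0,0,-0.1],"delta_rot":[0,0,0],"jaw":0}]' 25; python3 -c "
from h import *
d=load('w5.npz')
D=lambda u,v:(265+u/5.4,40+v/5.4)
yaw=np.radians(-11.4);ex=np.array([np.cos(yaw),np.sin(yaw),0]);ey=np.array([-ex[1],ex[0],0])
l=onz(d,*D(110,347),.085);r=onz(d,*D(420,347),.085);m=(l+r)/2
print(l,r,np.linalg.norm(l-r),m)
P=np.array([.4562,.0541,.085]);print('rel bar axis x,y',(m-P)@ex,(m-P)@ey)
need([.6067,-.2528,.25],-117.5)
"
```

```text
t: 8.4
tool_pos: [0.4539, 0.0536, 0.1741]
eef_rot: [179.5, -0.0, -101.5]
wrist_force: [0.6, -0.2, 0.7]
width: 0.559
[0.53629916 0.05813612 0.085     ] [0.52835129 0.01935982 0.085     ] 0.039582441077378634 [0.53232523 0.03874797 0.085     ]
rel bar axis x,y 0.07765780960990036 -2.444269052458003e-06
t 8.4 now [0.4539 0.0536 0.1741] [ 1.7946e+02 -3.0000e-02 -1.0151e+02] w 0.559 F [ 0.6 -0.2  0.7]
 travel total(frac) [ 0.8995 -0.7003 -0.2591] mm [ 269.8 -210.1  -77.7] rot frac [ 0.0015 -0.0003  0.0444] deg [ 0.53 -0.11 15.99]
```

```bash
cat >> h.py <<'E'
def plan(pos,yaw,n,k=None):
    """print n rows (tool axes) for equal world steps & equal yaw steps, total"""
    s=manip.read_state();p=np.array(s['tool_pos']);y0=s['eef_rot'][2]
    dw=(np.array(pos)-p)/n;dy=(yaw-y0)/n
    if abs(dy)>8.5: dy=8.5*np.sign(dy)
    for i in range(k or n):
        a=np.radians(y0+dy*i);c,si=np.cos(a),np.sin(a)
        print([round(x/.3,3) for x in (dw[0]*c+dw[1]*si, dw[0]*si-dw[1]*c, -dw[2])], round(-dy/360,4), 'mm',round(np.linalg.norm(dw)*1000,1))
E
python3 -m pendant '[{"travel":[0,0,-0.12],"delta_rot":[0,0,-0.0236],"jaw":0},{"travel":[0,0,-0.12],"delta_rot":[0,0,-0.0236],"jaw":0},{"travel":[0,0,-0.05],"delta_rot":[0,0,-0.0236],"jaw":0},{"travel":[0,0,0],"delta_rot":[0,0,-0.0236],"jaw":0},{"travel":[0,0,0],"delta_rot":[0,0,-0.0236],"jaw":0}]'; python3 -c "
from h import *
plan([.6067,-.2528,.23],62.5,8,5)
need([.6067,-.2528,.23],62.5)
"
```

```text
t: 8.9
tool_pos: [0.456, 0.0534, 0.2687]
eef_rot: [179.8, 0.2, -58.3]
wrist_force: [-0.6, -0.3, -0.2]
width: 0.986
[np.float64(0.142), np.float64(0.013), np.float64(0.016)] -0.0236 mm 42.9
[np.float64(0.138), np.float64(0.034), np.float64(0.016)] -0.0236 mm 42.9
[np.float64(0.131), np.float64(0.054), np.float64(0.016)] -0.0236 mm 42.9
[np.float64(0.122), np.float64(0.073), np.float64(0.016)] -0.0236 mm 42.9
[np.float64(0.11), np.float64(0.09), np.float64(0.016)] -0.0236 mm 42.9
t 8.9 now [0.456  0.0534 0.2687] [179.84   0.19 -58.35] w 0.986 F [-0.6 -0.3 -0.2]
 travel total(frac) [1.1331 0.1076 0.1255] mm [339.9  32.3  37.7] rot frac [-3.000e-04  8.000e-04 -3.357e-01] deg [-1.0000e-01  2.8000e-01 -1.2085e+02]
```

```bash
python3 -m pendant '[{"travel":[0.142,0.013,0.01],"delta_rot":[0,0,-0.0236],"jaw":0},{"travel":[0.138,0.034,0.01],"delta_rot":[0,0,-0.0236],"jaw":0},{"travel":[0.131,0.054,0.01],"delta_rot":[0,0,-0.0236],"jaw":0},{"travel":[0.122,0.073,0.01],"delta_rot":[0,0,-0.0236],"jaw":0},{"travel":[0.11,0.09,0.01],"delta_rot":[0,0,-0.0236],"jaw":0}]'; python3 -c "
from h import *
plan([.6067,-.2528,.23],62.5,5,5)
need([.6067,-.2528,.23],62.5)
"
```

```text
t: 9.4
tool_pos: [0.5498, -0.1383, 0.2545]
eef_rot: [-179.9, 0.1, -16.1]
wrist_force: [0.3, 1.4, -0.6]
width: 1.0
[np.float64(0.058), np.float64(0.063), np.float64(0.016)] -0.0236 mm 26.0
[np.float64(0.048), np.float64(0.071), np.float64(0.016)] -0.0236 mm 26.0
[np.float64(0.037), np.float64(0.077), np.float64(0.016)] -0.0236 mm 26.0
[np.float64(0.025), np.float64(0.082), np.float64(0.016)] -0.0236 mm 26.0
[np.float64(0.013), np.float64(0.084), np.float64(0.016)] -0.0236 mm 26.0
t 9.4 now [ 0.5498 -0.1383  0.2545] [-1.7993e+02  6.0000e-02 -1.6090e+01] w 1.0 F [ 0.3  1.4 -0.6]
 travel total(frac) [0.2879 0.3143 0.0811] mm [86.4 94.3 24.3] rot frac [-0.0003 -0.     -0.2183] deg [ -0.1   -0.   -78.59]
```

```bash
python3 -m pendant '[{"travel":[0.058,0.063,0.016],"delta_rot":[0,0,-0.0236],"jaw":0},{"travel":[0.048,0.071,0.016],"delta_rot":[0,0,-0.0236],"jaw":0},{"travel":[0.037,0.077,0.016],"delta_rot":[0,0,-0.0236],"jaw":0},{"travel":[0.025,0.082,0.016],"delta_rot":[0,0,-0.0236],"jaw":0},{"travel":[0.013,0.084,0.016],"delta_rot":[0,0,-0.0236],"jaw":0}]'; python3 -c "
from h import *
plan([.6067,-.2528,.23],62.5,5,5)
need([.6067,-.2528,.23],62.5)
"
```

```text
t: 9.9
tool_pos: [0.6097, -0.2609, 0.2286]
eef_rot: [-179.9, 0.0, 26.9]
wrist_force: [0.2, -0.5, -0.5]
width: 1.0
[np.float64(0.001), np.float64(-0.006), np.float64(-0.001)] -0.0198 mm 1.8
[np.float64(0.001), np.float64(-0.006), np.float64(-0.001)] -0.0198 mm 1.8
[np.float64(0.002), np.float64(-0.005), np.float64(-0.001)] -0.0198 mm 1.8
[np.float64(0.003), np.float64(-0.005), np.float64(-0.001)] -0.0198 mm 1.8
[np.float64(0.003), np.float64(-0.005), np.float64(-0.001)] -0.0198 mm 1.8
t 9.9 now [ 0.6097 -0.2609  0.2286] [-1.7991e+02  2.0000e-02  2.6880e+01] w 1.0 F [ 0.2 -0.5 -0.5]
 travel total(frac) [ 0.0032 -0.0286 -0.0046] mm [ 1.  -8.6 -1.4] rot frac [-0.0003 -0.     -0.099 ] deg [-9.000e-02 -1.000e-02 -3.562e+01]
```

```bash
python3 -m pendant '[{"travel":[0.002,-0.008,0],"delta_rot":[0,0,-0.0236],"jaw":0},{"travel":[0.003,-0.007,0],"delta_rot":[0,0,-0.0236],"jaw":0},{"travel":[0.003,-0.005,0],"delta_rot":[0,0,-0.0236],"jaw":0},{"travel":[0,0,0],"delta_rot":[0,0,-0.0236],"jaw":0},{"travel":[0,0,0],"delta_rot":[0,0,-0.0046],"jaw":0}]';python3 -m pendant '[{"travel":[0,0,0],"delta_rot":[0,0,0],"jaw":0},{"travel":[0,0,0],"delta_rot":[0,0,0],"jaw":0},{"travel":[0,0,0],"delta_rot":[0,0,0],"jaw":0},{"travel":[0,0,0],"delta_rot":[0,0,0],"jaw":0},{"travel":[0,0,0],"delta_rot":[0,0,0],"jaw":0}]'; python3 -c "
from h import *
d=grab('wrist','w6.png');save(d,'w6.npz')
cv2.imwrite('pics/w6c.png',cv2.resize(d['frame'][110:260,240:390],None,fx=4,fy=4,interpolation=cv2.INTER_CUBIC)[:,:,::-1])
need([.6067,-.2528,.23],62.5)
"
```

```text
t: 10.4
tool_pos: [0.6085, -0.2578, 0.2259]
eef_rot: [-179.8, -0.0, 63.2]
wrist_force: [0.2, 0.7, 0.2]
width: 1.003
t: 10.9
tool_pos: [0.6083, -0.2578, 0.2255]
eef_rot: [-179.7, -0.0, 63.1]
wrist_force: [-0.6, -0.5, -1.0]
width: 1.001
t 10.95 now [ 0.6083 -0.2578  0.2255] [-179.72   -0.     63.08] w 0.998 F [0.  0.4 0.1]
 travel total(frac) [ 0.0123 -0.0124 -0.015 ] mm [ 3.7 -3.7 -4.5] rot frac [-0.0008  0.      0.0016] deg [-0.28  0.    0.58]
```

View pics/w6c.png

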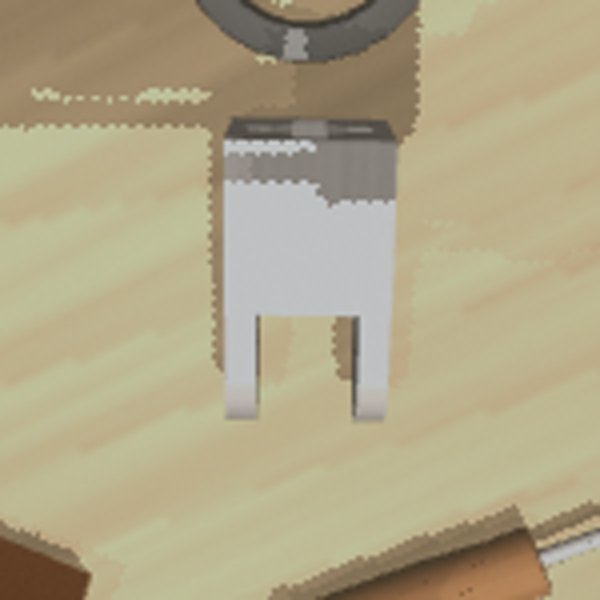

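Run:
```python
from h import *
d=load('w6.npz');a=load('w1.npz')
B=lambda u,v:(240+u/4,110+v/4)
P=np.array([onz(d,*B(*p),.048) for p in((224,138),(396,140),(389,316),(225,315))])
print(P.round(4).tolist(),P.mean(0).round(4),[np.linalg.norm(P[i]-P[(i+1)%4]).round(4) for i in range(4)])
for v in(P[3]-P[0],P[2]-P[1]): print('yaw',np.degrees(np.arctan2(v[1],v[0])))
v=P[0]-P[1];print('y',np.degrees(np.arctan2(v[1],v[0]))-90,); v=P[0]-P[1];v=P[1]-P[0];print(np.degrees(np.arctan2(v[1],v[0]))-90)
A=lambda u,v:(270+u/6,110+v/6)
# rear corners: w1 BR(450,537) is -y side ; BL(220,513) +y
print('tri',tri([(d,*B(224,138)),(a,*A(450,537))]).round(4),tri([(d,*B(396,140)),(a,*A(220,513))]).round(4))
```

```text
[[0.5742, -0.261, 0.048], [0.5961, -0.219, 0.048], [0.6405, -0.2426, 0.048], [0.619, -0.2842, 0.048]] [ 0.6075 -0.2517  0.048 ] [np.float64(0.0473), np.float64(0.0502), np.float64(0.0469), np.float64(0.0505)]
yaw -27.467295934495464
yaw -27.972402235490986
y -207.59760979059104
-27.597609790591036
tri [ 0.5739 -0.2617  0.0489] [ 0.5958 -0.2195  0.0492]
```

```bash
python3 -m pendant '[{"travel":[0.015,-0.012,0.06],"delta_rot":[-0.0008,0,0.0019],"jaw":0},{"travel":[0,0,0.14],"delta_rot":[0,0,0],"jaw":0},{"travel":[0,0,0.14],"delta_rot":[0,0,0],"jaw":0},{"travel":[0,0,0.1],"delta_rot":[0,0,0],"jaw":0},{"travel":[0,0,0],"delta_rot":[0,0,0],"jaw":0}]'; python3 -c "
from h import *
need([.607,-.2522,.009],62.4)
"
```

```text
t: 11.45
tool_pos: [0.6089, -0.2527, 0.0918]
eef_rot: [179.7, -0.0, 62.3]
wrist_force: [0.2, 0.0, -1.1]
width: 1.001
t 11.45 now [ 0.6089 -0.2527  0.0918] [ 1.7969e+02 -2.0000e-02  6.2300e+01] w 1.001 F [ 0.2  0.  -1.1]
 travel total(frac) [-0.0016 -0.0081  0.276 ] mm [-0.5 -2.4 82.8] rot frac [ 0.0009 -0.     -0.0003] deg [ 0.31 -0.02 -0.1 ]
```

```bash
python3 -m pendant '[{"travel":[-0.002,-0.008,0.08],"delta_rot":[0.0009,0,0],"jaw":0},{"travel":[0,0,0.08],"delta_rot":[0,0,0],"jaw":0},{"travel":[0,0,0.06],"delta_rot":[0,0,0],"jaw":0},{"travel":[0,0,0],"delta_rot":[0,0,0],"jaw":0},{"travel":[0,0,0],"delta_rot":[0,0,0],"jaw":0}]'; python3 -c "
from h import *
need([.607,-.2522,.009],62.4)
"
```

```text
t: 11.95
tool_pos: [0.6104, -0.2539, 0.0301]
eef_rot: [179.7, -0.0, 62.3]
wrist_force: [-0.3, -0.2, -0.0]
width: 0.998
t 11.95 now [ 0.6104 -0.2539  0.0301] [ 1.7969e+02 -3.0000e-02  6.2270e+01] w 0.998 F [-0.3 -0.2 -0. ]
 travel total(frac) [-0.0003 -0.013   0.0703] mm [-0.1 -3.9 21.1] rot frac [ 0.0009 -0.0001 -0.0004] deg [ 0.31 -0.03 -0.13]
```

```bash
python3 -m pendant '[{"travel":[0,-0.013,0.03],"delta_rot":[0.0009,0,0],"jaw":0},{"travel":[0,0,0.03],"delta_rot":[0,0,0],"jaw":0},{"travel":[0,0,0],"delta_rot":[0,0,0],"jaw":0},{"travel":[0,0,0],"delta_rot":[0,0,0],"jaw":0},{"travel":[0,0,0],"delta_rot":[0,0,0],"jaw":0}]'; python3 -c "
from h import *
need([.607,-.2522,.009],62.4)
"
```

```text
t: 12.45
tool_pos: [0.6085, -0.2527, 0.0141]
eef_rot: [179.8, -0.0, 62.3]
wrist_force: [0.5, 0.2, -0.2]
width: 1.002
t 12.45 now [ 0.6085 -0.2527  0.0141] [ 1.7981e+02 -4.0000e-02  6.2270e+01] w 1.002 F [ 0.5  0.2 -0.2]
 travel total(frac) [-0.0008 -0.0053  0.0169] mm [-0.3 -1.6  5.1] rot frac [ 0.0005 -0.0001 -0.0004] deg [ 0.19 -0.04 -0.13]
```

```bash
python3 -m pendant '[{"travel":[0,-0.005,0.015],"delta_rot":[0.0005,0,0],"jaw":0},{"travel":[0,-0.001,0.002],"delta_rot":[0.0002,0,0],"jaw":0},{"travel":[0,0,0],"delta_rot":[0,0,0],"jaw":1},{"travel":[0,0,0],"delta_rot":[0,0,0],"jaw":1},{"travel":[0,0,0],"delta_rot":[0,0,0],"jaw":1}]' 40; python3 -m pendant '[{"travel":[0,0,0],"delta_rot":[0,0,0],"jaw":1},{"travel":[0,0,0],"delta_rot":[0,0,0],"jaw":1},{"travel":[0,0,0],"delta_rot":[0,0,0],"jaw":1},{"travel":[0,0,0],"delta_rot":[0,0,0],"jaw":1},{"travel":[0,0,0],"delta_rot":[0,0,0],"jaw":1}]' 40; python3 -c "
from h import *
need([.607,-.2522,.009],62.4)
"
```

```text
t: 12.95
tool_pos: [0.6071, -0.252, 0.009]
eef_rot: [-180.0, -0.0, 62.3]
wrist_force: [0.7, 0.2, -0.3]
width: 0.77
t: 13.45
tool_pos: [0.6072, -0.2521, 0.0091]
eef_rot: [-180.0, -0.0, 62.3]
wrist_force: [-0.3, -0.3, -0.6]
width: 0.521
t 13.45 now [ 0.6072 -0.2521  0.0091] [-1.7996e+02 -4.0000e-02  6.2270e+01] w 0.521 F [-0.3 -0.3 -0.6]
 travel total(frac) [-0.0006 -0.0003  0.0005] mm [-0.2 -0.1  0.1] rot frac [-0.0001 -0.0001 -0.0004] deg [-0.04 -0.04 -0.13]
```

```bash
python3 -m pendant '[{"travel":[0,0,-0.06],"delta_rot":[0,0,0],"jaw":1},{"travel":[0,0,-0.1],"delta_rot":[0,0,0],"jaw":1},{"travel":[0,0,-0.14],"delta_rot":[0,0,0],"jaw":1},{"travel":[0,0,-0.14],"delta_rot":[0,0,0],"jaw":1},{"travel":[0,0,-0.14],"delta_rot":[0,0,0],"jaw":1}]' 40; python3 -c "
from h import *
t=load('top0.npz')
print('can',onz(t,341,132,.12))
plan([.635,.018,.17],78.55,7,7)
need([.635,.018,.17],78.55)
"
```

```text
t: 13.95
tool_pos: [0.602, -0.2498, 0.185]
eef_rot: [-179.1, -0.0, 62.3]
wrist_force: [1.1, -0.7, -5.3]
width: 0.523
can [ 0.78114178 -0.04878974  0.12      ]
[np.float64(0.12), np.float64(-0.045), np.float64(0.007)] -0.0065 mm 38.6
[np.float64(0.122), np.float64(-0.041), np.float64(0.007)] -0.0065 mm 38.6
[np.float64(0.123), np.float64(-0.036), np.float64(0.007)] -0.0065 mm 38.6
[np.float64(0.125), np.float64(-0.031), np.float64(0.007)] -0.0065 mm 38.6
[np.float64(0.126), np.float64(-0.025), np.float64(0.007)] -0.0065 mm 38.6
[np.float64(0.127), np.float64(-0.02), np.float64(0.007)] -0.0065 mm 38.6
[np.float64(0.128), np.float64(-0.015), np.float64(0.007)] -0.0065 mm 38.6
t 13.95 now [ 0.602  -0.2498  0.185 ] [-179.14   -0.     62.27] w 0.523 F [ 1.1 -0.7 -5.3]
 travel total(frac) [ 0.8413 -0.3173  0.0548] mm [252.4 -95.2  16.5] rot frac [-0.0024 -0.0003 -0.0452] deg [ -0.85  -0.13 -16.28]
```

```bash
python3 -m pendant '[{"travel":[0.12,-0.045,-0.007],"delta_rot":[-0.0012,0,-0.0065],"jaw":1},{"travel":[0.122,-0.041,0],"delta_rot":[0,0,-0.0065],"jaw":1},{"travel":[0.123,-0.036,0],"delta_rot":[0,0,-0.0065],"jaw":1},{"travel":[0.125,-0.031,0],"delta_rot":[0,0,-0.0065],"jaw":1},{"travel":[0.126,-0.025,0],"delta_rot":[0,0,-0.0065],"jaw":1}]' 40; python3 -c "
from h import *
plan([.635,.018,.17],78.55,3,3)
need([.635,.018,.17],78.55)
"
```

```text
t: 14.45
tool_pos: [0.6275, -0.0576, 0.2014]
eef_rot: [179.6, -0.0, 74.0]
wrist_force: [0.3, -0.1, -4.8]
width: 0.52
[np.float64(0.083), np.float64(-0.015), np.float64(0.035)] -0.0042 mm 27.4
[np.float64(0.083), np.float64(-0.013), np.float64(0.035)] -0.0042 mm 27.4
[np.float64(0.084), np.float64(-0.011), np.float64(0.035)] -0.0042 mm 27.4
t 14.45 now [ 0.6275 -0.0576  0.2014] [ 1.7962e+02 -2.0000e-02  7.4010e+01] w 0.52 F [ 0.3 -0.1 -4.8]
 travel total(frac) [ 0.249  -0.0459  0.1044] mm [ 74.7 -13.8  31.3] rot frac [ 0.001  -0.     -0.0126] deg [ 0.38 -0.   -4.54]
```

```bash
python3 -m pendant '[{"travel":[0.083,-0.015,0.02],"delta_rot":[0.001,0,-0.0042],"jaw":1},{"travel":[0.083,-0.013,0.02],"delta_rot":[0,0,-0.0042],"jaw":1},{"travel":[0.084,-0.011,0.02],"delta_rot":[0,0,-0.0042],"jaw":1},{"travel":[0,0,0],"delta_rot":[0,0,0],"jaw":1},{"travel":[0,0,0],"delta_rot":[0,0,0],"jaw":1}]' 40; python3 -c "
from h import *
need([.633,.0182,.070],78.55)
"
```

```text
t: 14.95
tool_pos: [0.633, 0.0263, 0.1876]
eef_rot: [180.0, -0.0, 79.1]
wrist_force: [-0.6, 0.4, -5.5]
width: 0.521
t 14.95 now [0.633  0.0263 0.1876] [ 1.7997e+02 -5.0000e-02  7.9110e+01] w 0.521 F [-0.6  0.4 -5.5]
 travel total(frac) [-0.0267  0.005   0.3919] mm [ -8.    1.5 117.6] rot frac [ 0.0001 -0.0001  0.0016] deg [ 0.03 -0.05  0.56]
```

Now descend to the insertion height in front of the stub.

```bash
python3 -m pendant '[{"travel":[-0.027,0.003,0.05],"delta_rot":[0,0,0.0016],"jaw":1},{"travel":[0,0,0.12],"delta_rot":[0,0,0],"jaw":1},{"travel":[0,0,0.12],"delta_rot":[0,0,0],"jaw":1},{"travel":[0,0,0.07],"delta_rot":[0,0,0],"jaw":1},{"travel":[0,0,0],"delta_rot":[0,0,0],"jaw":1}]' 40; python3 -c "
from h import *
need([.633,.0182,.070],78.55)
"
```

```text
t: 15.45
tool_pos: [0.632, 0.0123, 0.076]
eef_rot: [179.8, -0.0, 78.1]
wrist_force: [-1.1, 0.7, -4.4]
width: 0.522
t 15.45 now [0.632  0.0123 0.076 ] [ 1.7983e+02 -4.0000e-02  7.8130e+01] w 0.522 F [-1.1  0.7 -4.4]
 travel total(frac) [ 0.02   -0.0008  0.0199] mm [ 6.  -0.2  6. ] rot frac [ 0.0005 -0.0001 -0.0012] deg [ 0.17 -0.04 -0.42]
```

```bash
python3 -m pendant '[{"travel":[0.019,0,0.019],"delta_rot":[0.0005,0,-0.0011],"jaw":1},{"travel":[0,0,0],"delta_rot":[0,0,0],"jaw":1},{"travel":[0,0,0],"delta_rot":[0,0,0],"jaw":1},{"travel":[0,0,0],"delta_rot":[0,0,0],"jaw":1},{"travel":[0,0,0],"delta_rot":[0,0,0],"jaw":1}]' 40; python3 -c "
from h import *
need([.633,.0182,.070],78.55)
d=grab('wrist','w7.png');save(d,'w7.npz')
s=grab('scene','s7.png');save(s,'s7.npz')
cv2.imwrite('pics/w7c.png',cv2.resize(d['frame'][20:260,220:400],None,fx=2.5,fy=2.5,interpolation=cv2.INTER_CUBIC)[:,:,::-1])
cv2.imwrite('pics/s7c.png',cv2.resize(s['frame'][140:240,290:370],None,fx=6,fy=6,interpolation=cv2.INTER_CUBIC)[:,:,::-1])
"
```

```text
t: 15.95
tool_pos: [0.6351, 0.0164, 0.0732]
eef_rot: [179.8, -0.1, 78.4]
wrist_force: [0.1, -0.4, -4.6]
width: 0.523
t 15.95 now [0.6351 0.0164 0.0732] [ 1.798e+02 -7.000e-02  7.842e+01] w 0.523 F [ 0.1 -0.4 -4.6]
 travel total(frac) [ 0.0044 -0.008   0.0106] mm [ 1.3 -2.4  3.2] rot frac [ 0.0006 -0.0002 -0.0004] deg [ 0.2  -0.07 -0.13]
```

View pics/w7.png

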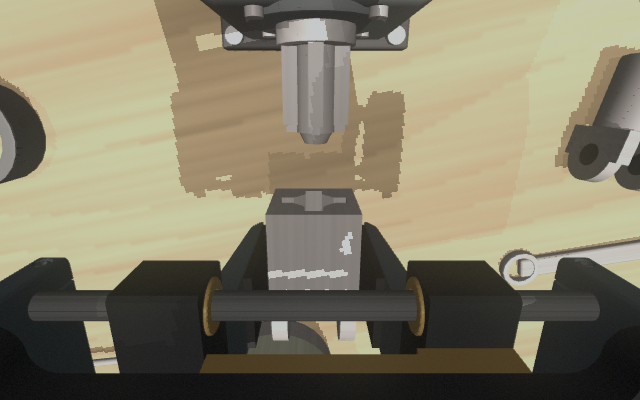

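View pics/w7c.png

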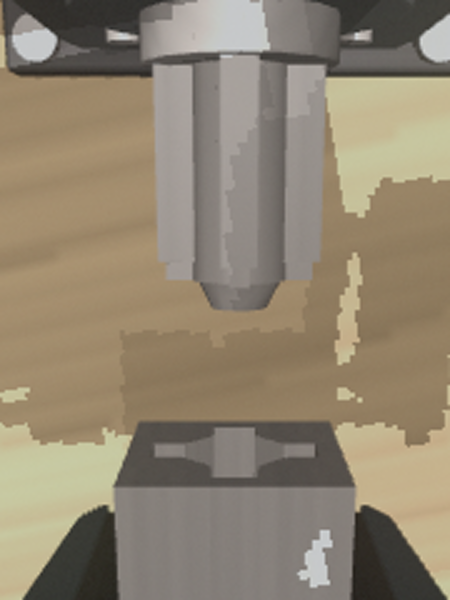

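View pics/s7c.png

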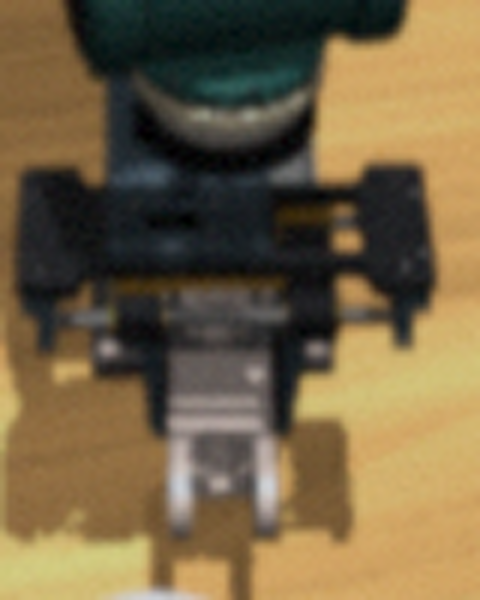

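Run:
```python
from h import *
d=load('w7.npz')
C=lambda u,v:(220+u/2.5,20+v/2.5)
yaw=np.radians(-11.45);ex=np.array([np.cos(yaw),np.sin(yaw),0]);ey=np.array([-ex[1],ex[0],0]);O=np.array([.4712,.0510,0])
f=lambda p:(((p-O)@ex).round(4),((p-O)@ey).round(4),p[2].round(4))
zt=.0732-.0091+.048
a=onz(d,*C(115,487),zt);b=onz(d,*C(355,487),zt)
print('yoke rear top',f(a),f(b),f((a+b)/2),'w',np.linalg.norm(a-b), 'ang',np.degrees(np.arctan2(*( (b-a)@ey, (b-a)@ex))))
zb=zt-.048
a=onz(d,*C(138,422),zb);b=onz(d,*C(331,422),zb);print('rear bottom',f(a),f(b),f((a+b)/2),np.linalg.norm(a-b))
s=manip.read_state();print('tcp',f(np.array(s['tool_pos'])))
for nm,l,r in(('shoulder',(140,60),(340,60)),('teeth x104',(165,278),(313,278)),('tip',(211,305),(268,305)),('teeth root',(153,66),(328,66))):
    a=onz(d,*C(*l),.085);b=onz(d,*C(*r),.085);print(nm,f((a+b)/2),np.linalg.norm(a-b))
need(O+.150*ex+[0,0,.0705],78.55)
```

```text
yoke rear top (np.float64(0.1426), np.float64(-0.0241), np.float64(0.1121)) (np.float64(0.1427), np.float64(0.0233), np.float64(0.1121)) (np.float64(0.1427), np.float64(-0.0004), np.float64(0.1121)) w 0.04738229888166178 ang 89.84256756767864
rear bottom (np.float64(0.1429), np.float64(-0.0247), np.float64(0.0641)) (np.float64(0.143), np.float64(0.0238), np.float64(0.0641)) (np.float64(0.1429), np.float64(-0.0004), np.float64(0.0641)) 0.04853233710871655
tcp (np.float64(0.1674), np.float64(-0.0014), np.float64(0.073))
shoulder (np.float64(0.0619), np.float64(0.0008), np.float64(0.085)) 0.03992041265452417
teeth x104 (np.float64(0.1049), np.float64(0.0006), np.float64(0.085)) 0.03176834071774838
tip (np.float64(0.1107), np.float64(0.0007), np.float64(0.085)) 0.01235043554831579
teeth root (np.float64(0.063), np.float64(0.0009), np.float64(0.085)) 0.0349979038045498
t 16.05 now [0.635  0.0164 0.073 ] [ 1.7982e+02 -7.0000e-02  7.8420e+01] w 0.52 F [-0.1  0.3 -4.2]
 travel total(frac) [ 0.0045 -0.058   0.0082] mm [  1.4 -17.4   2.5] rot frac [ 0.0005 -0.0002 -0.0004] deg [ 0.18 -0.07 -0.13]
```

```bash
python3 -m pendant '[{"travel":[0.004,-0.025,0.0095],"delta_rot":[0.0005,0,-0.0004],"jaw":1},{"travel":[0,0,0],"delta_rot":[0,0,0],"jaw":1},{"travel":[0,0,0],"delta_rot":[0,0,0],"jaw":1},{"travel":[0,0,0],"delta_rot":[0,0,0],"jaw":1},{"travel":[0,0,0],"delta_rot":[0,0,0],"jaw":1}]' 40
cat >> h.py <<'E'
yaw=np.radians(-11.45);ex=np.array([np.cos(yaw),np.sin(yaw),0]);ey=np.array([-ex[1],ex[0],0]);O=np.array([.4712,.0510,0])
def g(x,z=.0701,lat=-.0002):
    s=manip.read_state();p=np.array(s['tool_pos'])-O;print('gear x,lat,z',(p@ex).round(4),(p@ey).round(4),p[2].round(4))
    need(O+x*ex+lat*ey+[0,0,z],78.55)
E
python3 -c "
from h import *
g(.150)"
```

```text
t: 16.55
tool_pos: [0.6271, 0.0195, 0.0702]
eef_rot: [180.0, -0.1, 78.6]
wrist_force: [0.0, 0.1, -4.5]
width: 0.525
gear x,lat,z 0.1591 0.0001 0.0702
t 16.55 now [0.6271 0.0195 0.0702] [ 1.800e+02 -7.000e-02  7.859e+01] w 0.525 F [ 0.   0.1 -4.5]
 travel total(frac) [-0.0009 -0.0302  0.0003] mm [-0.3 -9.1  0.1] rot frac [ 0.     -0.0002  0.0001] deg [ 0.   -0.07  0.04]
```

```bash
python3 -m pendant '[{"travel":[-0.001,-0.025,0],"delta_rot":[0,-0.0002,0],"jaw":1},{"travel":[0,-0.025,0],"delta_rot":[0,0,0],"jaw":1},{"travel":[0,-0.025,0],"delta_rot":[0,0,0],"jaw":1},{"travel":[0,0,0],"delta_rot":[0,0,0],"jaw":1},{"travel":[0,0,0],"delta_rot":[0,0,0],"jaw":1}]' 40; python3 -c "
from h import *
g(.134)
d=grab('wrist','w8.png');save(d,'w8.npz')
cv2.imwrite('pics/w8c.png',cv2.resize(d['frame'][20:260,220:400],None,fx=2.5,fy=2.5,interpolation=cv2.INTER_CUBIC)[:,:,::-1])
"
```

```text
t: 17.05
tool_pos: [0.6025, 0.0241, 0.0701]
eef_rot: [-180.0, 0.0, 78.6]
wrist_force: [-0.0, -0.6, -4.8]
width: 0.52
gear x,lat,z 0.134 -0.0003 0.0701
t 17.05 now [0.6025 0.0241 0.0701] [-1.7998e+02  1.0000e-02  7.8590e+01] w 0.52 F [-0.  -0.6 -4.8]
 travel total(frac) [0.0004 0.     0.0001] mm [0.1 0.  0. ] rot frac [-0.0001  0.      0.0001] deg [-0.02  0.01  0.04]
```

View pics/w8c.png

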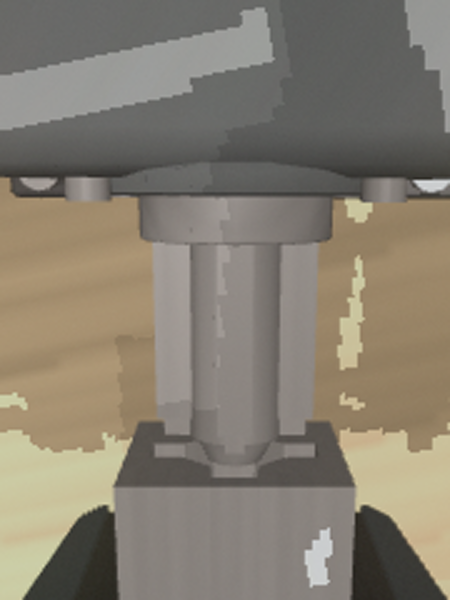

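```bash
python3 -m pendant '[{"travel":[0,-0.015,0],"delta_rot":[0,0,0],"jaw":1},{"travel":[0,-0.015,0],"delta_rot":[0,0,0],"jaw":1},{"travel":[0,-0.015,0],"delta_rot":[0,0,0],"jaw":1},{"travel":[0,-0.015,0],"delta_rot":[0,0,0],"jaw":1},{"travel":[0,0,0],"delta_rot":[0,0,0],"jaw":1}]' 40; python3 -c "
from h import *
g(.1)
"
```

```text
t: 17.6
tool_pos: [0.5835, 0.0279, 0.0701]
eef_rot: [-180.0, 0.0, 78.6]
wrist_force: [0.0, 0.7, -4.8]
width: 0.521
gear x,lat,z 0.1147 -0.0003 0.0701
t 17.6 now [0.5835 0.0279 0.0701] [-1.7998e+02  1.0000e-02  7.8580e+01] w 0.521 F [ 0.   0.7 -4.8]
 travel total(frac) [ 0.0005 -0.0489 -0.    ] mm [  0.2 -14.7  -0. ] rot frac [-0.0001  0.      0.0001] deg [-0.02  0.01  0.03]
```

Teeth are entering with no contact force. Continuing towards the shoulder.

```bash
python3 -m pendant '[{"travel":[0,-0.015,0],"delta_rot":[0,0,0],"jaw":1},{"travel":[0,-0.015,0],"delta_rot":[0,0,0],"jaw":1},{"travel":[0,-0.015,0],"delta_rot":[0,0,0],"jaw":1},{"travel":[0,-0.015,0],"delta_rot":[0,0,0],"jaw":1},{"travel":[0,0,0],"delta_rot":[0,0,0],"jaw":1}]' 40; python3 -c "
from h import *
g(.087)
"
```

```text
t: 18.1
tool_pos: [0.5643, 0.0318, 0.0702]
eef_rot: [-180.0, 0.0, 78.6]
wrist_force: [-0.3, 0.1, -5.2]
width: 0.521
gear x,lat,z 0.095 -0.0004 0.0702
t 18.1 now [0.5643 0.0318 0.0702] [-1.7998e+02  1.0000e-02  7.8580e+01] w 0.521 F [-0.3  0.1 -5.2]
 travel total(frac) [ 0.0006 -0.0268  0.0002] mm [ 0.2 -8.   0.1] rot frac [-0.      0.      0.0001] deg [-0.02  0.01  0.03]
```

```bash
python3 -m pendant '[{"travel":[0,-0.008,0],"delta_rot":[0,0,0],"jaw":1},{"travel":[0,-0.008,0],"delta_rot":[0,0,0],"jaw":1},{"travel":[0,-0.005,0],"delta_rot":[0,0,0],"jaw":1},{"travel":[0,-0.003,0],"delta_rot":[0,0,0],"jaw":1},{"travel":[0,0,0],"delta_rot":[0,0,0],"jaw":1}]' 40; python3 -c "
from h import *
g(.087)
"
```

```text
t: 18.6
tool_pos: [0.5573, 0.0332, 0.0705]
eef_rot: [179.9, 0.0, 78.6]
wrist_force: [-0.1, -0.6, -4.8]
width: 0.524
gear x,lat,z 0.0879 -0.0003 0.0705
t 18.6 now [0.5573 0.0332 0.0705] [179.93   0.    78.59] w 0.524 F [-0.1 -0.6 -4.8]
 travel total(frac) [ 0.0003 -0.0031  0.0012] mm [ 0.1 -0.9  0.4] rot frac [0.0002 0.     0.0001] deg [0.07 0.   0.04]
```

```bash
python3 -m pendant '[{"travel":[0,-0.003,0.001],"delta_rot":[0,0,0],"jaw":1},{"travel":[0,-0.003,0],"delta_rot":[0,0,0],"jaw":1},{"travel":[0,-0.003,0],"delta_rot":[0,0,0],"jaw":1},{"travel":[0,0,0],"delta_rot":[0,0,0],"jaw":1},{"travel":[0,0,0],"delta_rot":[0,0,0],"jaw":1}]' 40; python3 -c "
from h import *
g(.087)
d=grab('wrist','w9.png');save(d,'w9.npz')
cv2.imwrite('pics/w9c.png',cv2.resize(d['frame'][20:260,220:400],None,fx=2.5,fy=2.5,interpolation=cv2.INTER_CUBIC)[:,:,::-1])
"
```

```text
t: 19.1
tool_pos: [0.5575, 0.0333, 0.0709]
eef_rot: [179.6, -0.0, 78.6]
wrist_force: [0.9, -0.1, -5.0]
width: 0.524
gear x,lat,z 0.088 -0.0002 0.0709
t 19.1 now [0.5575 0.0333 0.0709] [ 1.7962e+02 -3.0000e-02  7.8590e+01] w 0.524 F [ 0.9 -0.1 -5. ]
 travel total(frac) [ 0.     -0.0035  0.0027] mm [ 0.  -1.1  0.8] rot frac [ 0.0011 -0.0001  0.0001] deg [ 0.38 -0.03  0.04]
```

View pics/w9c.png

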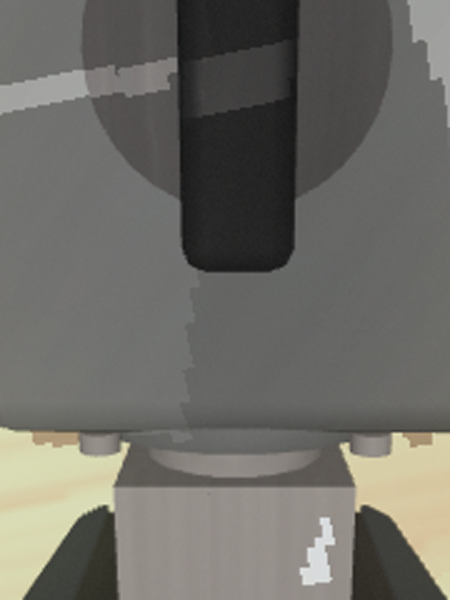

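```bash
python3 -m pendant '[{"travel":[0,0,0],"delta_rot":[0,0,0],"jaw":0.5},{"travel":[0,0,0],"delta_rot":[0,0,0],"jaw":0.4},{"travel":[0,0,0],"delta_rot":[0,0,0],"jaw":0.2},{"travel":[0,0,0],"delta_rot":[0,0,0],"jaw":0},{"travel":[0,0,0],"delta_rot":[0,0,0],"jaw":0}]' 10; python3 -c "
from h import *
g(.087)
d=grab('wrist','w10.png');save(d,'w10.npz')
cv2.imwrite('pics/w10c.png',cv2.resize(d['frame'][20:260,220:400],None,fx=2.5,fy=2.5,interpolation=cv2.INTER_CUBIC)[:,:,::-1])
"
```

```text
t: 19.65
tool_pos: [0.5581, 0.0334, 0.0717]
eef_rot: [179.6, -0.0, 78.6]
wrist_force: [0.2, -0.2, -0.8]
width: 0.833
gear x,lat,z 0.0886 0.0 0.0717
t 19.65 now [0.5581 0.0334 0.0717] [ 1.7956e+02 -5.0000e-02  7.8590e+01] w 0.833 F [ 0.2 -0.2 -0.8]
 travel total(frac) [-0.0008 -0.0055  0.0053] mm [-0.2 -1.6  1.6] rot frac [ 0.0012 -0.0001  0.0001] deg [ 0.44 -0.05  0.04]
```

View pics/w10c.png

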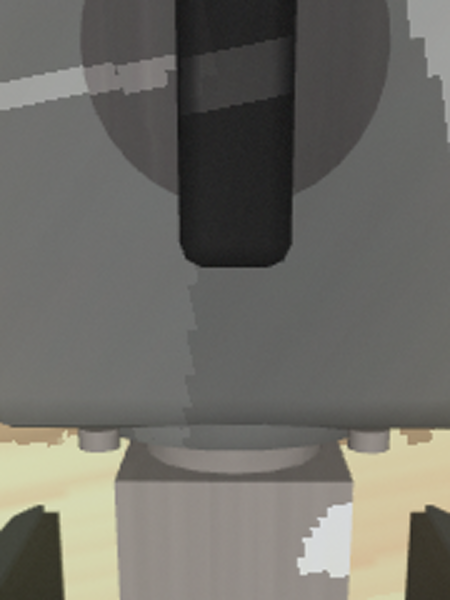

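Released, hanging on the stub. Retreat straight up, slowly at first.

```bash
python3 -m pendant '[{"travel":[0,0,0],"delta_rot":[0,0,0],"jaw":0},{"travel":[0,0,-0.03],"delta_rot":[0,0,0],"jaw":0},{"travel":[0,0.01,-0.1],"delta_rot":[0,0,0],"jaw":0},{"travel":[0,0.01,-0.14],"delta_rot":[0,0,0],"jaw":0},{"travel":[0,0.01,-0.14],"delta_rot":[0,0,0],"jaw":0}]' 10; python3 -m pendant '[{"travel":[0,0.06,-0.1],"delta_rot":[0,0,0],"jaw":0},{"travel":[0,0.06,-0.1],"delta_rot":[0,0,0],"jaw":0},{"travel":[0,0,0],"delta_rot":[0,0,0],"jaw":0},{"travel":[0,0,0],"delta_rot":[0,0,0],"jaw":0},{"travel":[0,0,0],"delta_rot":[0,0,0],"jaw":0}]' 10;python3 -c "
from h import *
g(.087)
d=grab('wrist','w11.png');save(d,'w11.npz')
s=grab('top','t11.png');save(s,'t11.npz')
s=grab('scene','s11.png');save(s,'s11.npz')
cv2.imwrite('pics/s11c.png',cv2.resize(s['frame'][140:240,290:370],None,fx=6,fy=6,interpolation=cv2.INTER_CUBIC)[:,:,::-1])
"
```

```text
t: 20.2
tool_pos: [0.5623, 0.0317, 0.1947]
eef_rot: [-179.9, 0.1, 78.6]
wrist_force: [0.4, 0.3, -0.4]
width: 0.996
t: 20.7
tool_pos: [0.6006, 0.0245, 0.2665]
eef_rot: [179.5, -0.0, 78.6]
wrist_force: [-0.2, -0.5, 0.4]
width: 0.998
gear x,lat,z 0.1321 -0.0003 0.2665
t 20.7 now [0.6006 0.0245 0.2665] [ 1.7955e+02 -5.0000e-02  7.8600e+01] w 0.998 F [-0.2 -0.5  0.4]
 travel total(frac) [ 0.     -0.1554  0.6534] mm [  0.  -46.6 196. ] rot frac [ 0.0013 -0.0001  0.0001] deg [ 0.45 -0.05  0.05]
```

View pics/w11.png

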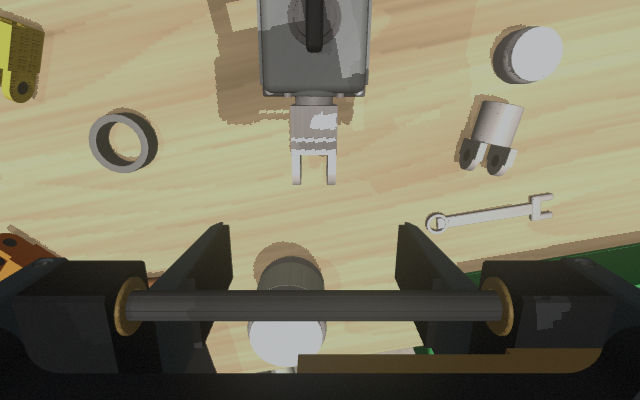

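View pics/s11.png

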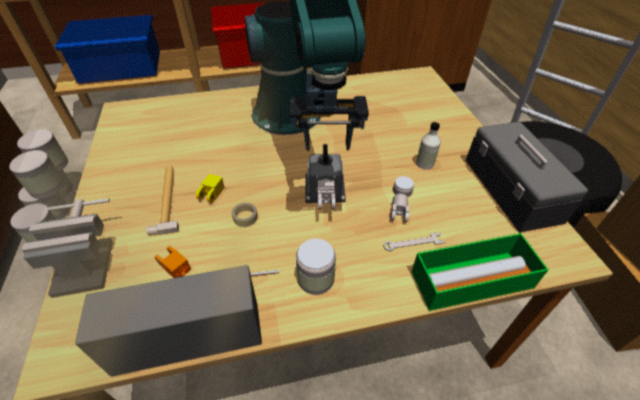

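Run:
```python
from h import *
d=load('w11.npz')
cv2.imwrite('pics/w11c.png',cv2.resize(d['frame'][80:195,260:370],None,fx=5.2,fy=5.2,interpolation=cv2.INTER_CUBIC)[:,:,::-1])
```

```text
(no output)
```

View pics/w11c.png

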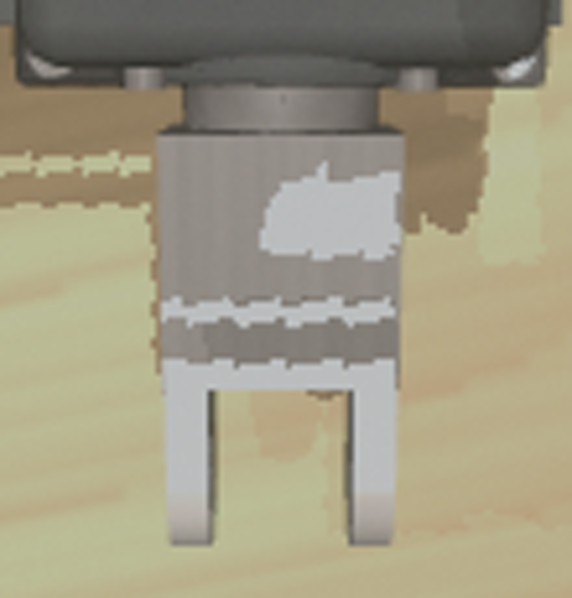

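Run:
```python
from h import *
d=load('w11.npz');t0=load('top0.npz');t1=load('t11.npz')
C=lambda u,v:(260+u/5.2,80+v/5.2)
f=lambda p:(((p-O)@ex).round(4),((p-O)@ey).round(4))
P=[onz(d,*C(*p),.108) for p in((157,132),(405,136),(401,388),(163,388))]
for p in P: print(f(p))
print('centre',f(np.mean(P,0)),'sides',[np.linalg.norm(P[i]-P[(i+1)%4]).round(4) for i in range(4)])
a,b=[onz(d,*C(*p),.085) for p in((184,130),(380,130))];print('shoulder',f((a+b)/2))
bl,br=[(261+0,0)]*2
# bar yaw
# top diff of bystanders
df=cv2.absdiff(t0['frame'],t1['frame']).max(2);n,l,st,c=cv2.connectedComponentsWithStats((df>60).astype(np.uint8))
print([(s[:4].tolist(),int(s[4])) for s in st[1:] if s[4]>15])
print(manip.read_state()['t'],manip.read_state()['width'])
```

```text
(np.float64(0.0631), np.float64(-0.0232))
(np.float64(0.0639), np.float64(0.0249))
(np.float64(0.1132), np.float64(0.0252))
(np.float64(0.1132), np.float64(-0.023))
centre (np.float64(0.0883), np.float64(0.001)) sides [np.float64(0.0481), np.float64(0.0493), np.float64(0.0482), np.float64(0.0501)]
shoulder (np.float64(0.0637), np.float64(0.0011))
[([240, 152, 125, 248], 18732), ([399, 175, 17, 36], 132), ([420, 180, 7, 10], 22), ([432, 318, 208, 82], 7078), ([363, 353, 58, 47], 1794), ([334, 363, 12, 13], 28), ([308, 369, 11, 12], 34), ([284, 375, 33, 25], 205), ([316, 374, 17, 24], 101), ([273, 390, 21, 10], 51), ([634, 390, 6, 10], 26)]
20.85 0.9984642857578243
```

View pics/t11.png

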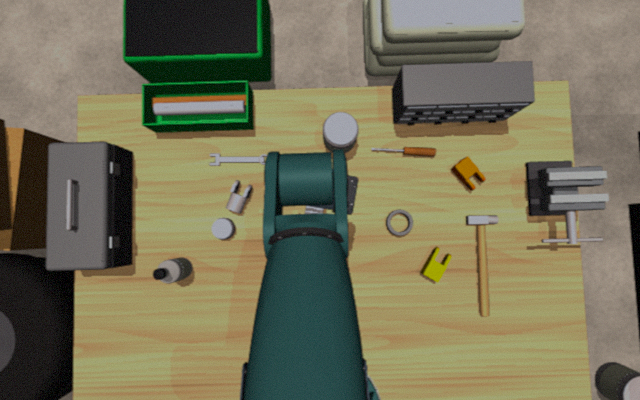

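```bash
python3 -c "
from h import *
print(manip.read_state()['qvel'].round(2)); print(manip.job_done()); print(manip.read_state()['t'])"
```

```text
[ 0.07  0.22 -0.05  0.11  0.06 -0.  ]
the job is handed in; nothing more can be done
None
the job is handed in; nothing more can be done
```

I turned the bar about 50° so it lies along the stub, which stood the teeth upright and level. I then slid the square-bodied yoke on, fork outward, until it stopped against the shoulder, let go, and handed the job in at about 21 s of the 61 s allowed.

**Last checks:**
- **Seating:** the wrist picture puts the body's centre at about x = 88 mm (87 is fully home). Its rear edge coincides with the shoulder face to within about 0.5 mm.
- **Alignment:** the yoke's centre is within 0.1 mm of the stub axis sideways. I didn't measure its height or tilt again after letting go. It was carried in at its nominal height, and the bore's 1.5 mm clearance limits how far it can sag or tip.
- **Forces:** the wrist force stayed at about the yoke's weight (5 N) in every reading during the insertion. The gripper was open and clear of everything at the end.
- **Bystanders:** the before-and-after top pictures show no change at the round yoke or the other things on the bench. Those the arm didn't hide are where they were.

**Disagreements:**
- The foot's front edge placed the gearbox about 9 mm further back than the shoulder, stub tip and bar grip did. Those three agreed to about 1 mm, so I used them.
- Depth readings from two views were off by a few millimetres: 45 and 49 mm for the yoke's 48 mm top, and 88 to 95 mm for the stub's 85 mm axis. I kept the stated heights for both.

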